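# Reload the switch jig with fresh blocks

## Robot

A 6-joint arm with a two-finger parallel gripper is mounted at the origin on a cart in front of the work surface, level with it; the furniture and walls round the work are solid. World frame = base frame: x ahead of the robot, y to its left, z up, the work surface at z = 0. Lengths are in mm, angles in rad, forces in N, time in s.
With the tool pointing down it reaches from about 275 to 875 mm from the base axis. Payload 12.5 kg.
Tool frame: the origin (TCP) lies midway between the tips of the shut fingers; the grasp point (between the pads) lies 19 mm behind it; z points along the fingers, x is the direction in which the jaws open and shut, and the axes are right-handed (so a half turn about z gives the same grasp; the last joint's range is limited). The gripper opens to 85 mm and grips with 20 to 120 N. Pads are 22 mm wide; open, the fingers measure 114 mm over their backs; the gripper's body (76 mm by 85 mm) begins 54 mm behind the grasp point. The pads swing forward as they close: fully open they stand 13 mm farther back than shut.
Start: joints at [1.063, 0.351, 1.652, -0, 1.139, -0.085], TCP at [225.641, 501.568, 231.29] pointing down, gripper open.
Joint ranges: [-2.75, 2.75], [-0.79, 2.1], [0.01, 2.65], [-1.57, 4.71], [0.07, 3.14], [-2.87, 2.87]. Speed limits (rad/s): [2.22, 2.22, 2.79, 3.14, 3.14, 3.14].

## Interface

Orientations are given as a unit quaternion [w, x, y, z].
In Python, from cell import get_state, read_camera, hand_in gives the robot as it stands.
- The arm moves only by the tool send_rows, never from a script. Its argument "targets" is one flat list of numbers, 5 for each row, row after row: the opening, from 0 (shut) to 1 (fully open), then the shift along the world's x, y, z in cm, then the turn about the world's z in rad. In form: [gripper, x, y, z, roll, gripper, x, y, z, roll, ...]. A call has 1 to 10 rows; each row is the pose to reach, as a shift and turn from the pose commanded when the call began; what a row does not reach only later rows make up. A row lasts 1/10 s, in which the tool goes at most 50 mm and 8.59 degrees, less where a joint would pass 70% of its speed; a pose out of reach is approached as far as the arm can. A call with a gripper value outside its range is refused whole. The fingers move at their own pace and stop on an object; "newtons" is the grip in N (left out, the last holds). Time passes only in rows, so rows that repeat a pose let the fingers close. It gives the time, the measured TCP pose, the force and the opening at its end, in the units of the state.
- get_state(): the state, without advancing time (a new reading comes with each control period).
- read_camera(name): name is "scene" or "side" or "wrist"; returns a dict with "img" (400x640x3 uint8, red, green, blue), "z_map" (400x640 float32, mm along the optical axis (not along the pixel's ray), 0 where there is no reading), "fx", "fy", "cx", "cy" (pixels), "view" (4x4, takes a point from world to camera coordinates); the wrist camera has in their place "mount" (4x4, takes a point from camera to tool coordinates, whose origin is the TCP and whose axes are the tool frame's). Camera axes: x right, y up, looking along -z (the intrinsics and any distortion apply to the point x, -y, -z); pixel columns grow to the right and rows downward; lengths in mm; the calibration is good to about 2 mm. A picture is of the moment at which its call begins: read the wrist's pose just before it.
- hand_in(): hands the job in, once; it reports no verdict.
The state is a dict: "t": time; "joint_positions": joint angles; "joint_velocities": joint speeds; "tau": joint torques, N m; "position": TCP position; "tcp_rot": TCP orientation; "contact_force": force on the tool from outside, world axes, zero at the start; "moment": the same for the moment, N m; "opening": opening from 0.0 (shut) to 1.0 (fully open).
Only numpy, scipy, OpenCV 4.12 (cv2) and the standard library are available. Lean on these libraries where they do the work, as an engineer would, in place of code of your own. Each camera call takes 0.05 s, during which the arm holds its last target.

## Task

The finished blocks (the ones with two bored holes on top) are still shut in the loading jig under its sprung keeper bar: drive the wooden wedge, tip first, between the jig's guide block and the pull plate so that it holds the bar open by itself, and move every bored block flat into the empty tray. Then lay each plain block in a jig lane of its own, pushed right back so that its end presses that lane's switch lever fully in, while the wedge still holds the bar open. Finally draw the wedge out so that the bar springs shut over the blocks, lay the wedge flat on the bench clear of the jig, and do not knock over or push about the wax tin, glue bottle or screw jar.

Things in the scene. Friction and masses are not known exactly. Their poses are not given: they have to be found in the camera images.
- jig: shop-made loading jig, fixed: plywood bed on four feet, bed top 30 mm above the bench. Origin at bench level under it; x to its back, y to its left. Bed from x -140 to 110 and y -140 to 140 mm; three lanes along x at y +90, 0, -90 mm. Its wooden guide block (30 x 120 x 58 mm high) stands front middle, x -88 to -58 mm; switch bodies at the back reach 63 mm above the bed
- lane0 (a point): the left lane; point: where the centre of a fully seated block lies (16 mm over the bed), attitude as the jig (x to the back). Two wooden stops end the lane 45 mm behind it (34 mm high, switch lever between them); 9 mm high nibs, 61 mm apart, guide the block near its four corners and leave the middle 40 mm of its long sides free for fingers
- lane1 (a point): the middle lane; point: where the centre of a fully seated block lies (16 mm over the bed), attitude as the jig (x to the back). Two wooden stops end the lane 45 mm behind it (34 mm high, switch lever between them); 9 mm high nibs, 61 mm apart, guide the block near its four corners and leave the middle 40 mm of its long sides free for fingers
- lane2 (a point): the right lane; point: where the centre of a fully seated block lies (16 mm over the bed), attitude as the jig (x to the back). Two wooden stops end the lane 45 mm behind it (34 mm high, switch lever between them); 9 mm high nibs, 61 mm apart, guide the block near its four corners and leave the middle 40 mm of its long sides free for fingers
- keeper (a joint): opening (m, along jig -x) of the sprung keeper bar across the front of all lanes: 0 shut, 0.002 shut on blocks, 0.028 end; 3 N shut, 6 N at 0.02. Shut, it rests on the blocks' front ends (45 mm before the lane points) and its lip, 34 to 39 mm over the bed, reaches 6 mm over their tops and stops them lifting; from 0.015 on they lift out freely. It rides on two rods through the guide block
- keeper_plate (a point): middle of the wooden pull plate (12 x 84 x 53 mm high, jig y -42 to 42 mm) that the keeper's rods carry on the robot's side of the guide block; it moves with the bar. Shut, an 11 mm gap (13 with blocks in) lies between the guide block and the plate and widens as the bar opens; below the rods (39 mm over the bed) the gap is free and open at both sides
- jig_slot (a point): right-hand mouth of that gap: on the guide block's front face (jig x -88 mm), level with the pull plate's right edge (jig y -42 mm), 14 mm over the bed; the jig's attitude. The gap lies on the point's -x side and runs from it along +y; the guide block's face itself begins 18 mm further right
- lever0 (a joint): switch lever of the left lane (rad): steel, hinged 42 mm over the bed at the lane's back, hangs down and forward as a plain leaf; light spring, 0.2 N. 0 = free, its end 15 mm out before the stops; about 0.5 = pressed in by a block against the stops; trips at 0.40 (block within 3 mm of the stops). A block pushed back, or lowered before the stops, presses it
- lever1 (a joint): switch lever of the middle lane (rad): steel, hinged 42 mm over the bed at the lane's back, hangs down and forward as a plain leaf; light spring, 0.2 N. 0 = free, its end 15 mm out before the stops; about 0.5 = pressed in by a block against the stops; trips at 0.40 (block within 3 mm of the stops). A block pushed back, or lowered before the stops, presses it
- lever2 (a joint): switch lever of the right lane (rad): steel, hinged 42 mm over the bed at the lane's back, hangs down and forward as a plain leaf; light spring, 0.2 N. 0 = free, its end 15 mm out before the stops; about 0.5 = pressed in by a block against the stops; trips at 0.40 (block within 3 mm of the stops). A block pushed back, or lowered before the stops, presses it
- wedge_tail (a point): wooden wedge, 160 mm long, 28 mm high, lying flat: tail 70 x 34 mm, then a 90 mm taper to a 6 mm tip. Point: mid-tail, half-way up; x towards the tip (125 mm ahead), y across. The -y side is straight (against the guide block); only +y tapers. Driven in from the right till its tip is 80 to 85 mm past jig_slot it holds the bar 20 mm open and stays by friction; takes 10 N
- bored_a_centre (a point): finished dark hardwood block 90 x 55 x 32 mm with two bored holes showing on its top, in a lane of the jig at the start; point at its centre, x along its length, z up. One or two of the three are there
- bored_b_centre (a point): finished dark hardwood block 90 x 55 x 32 mm with two bored holes showing on its top, in a lane of the jig at the start; point at its centre, x along its length, z up. One or two of the three are there
- bored_c_centre (a point): finished dark hardwood block 90 x 55 x 32 mm with two bored holes showing on its top, in a lane of the jig at the start; point at its centre, x along its length, z up. One or two of the three are there
- blank_a_centre (a point): plain dark hardwood block 90 x 55 x 32 mm without holes, on the bench at the start; point at its centre, x along its length, z up. Two or three of the three are there; about 0.1 kg
- blank_b_centre (a point): plain dark hardwood block 90 x 55 x 32 mm without holes, on the bench at the start; point at its centre, x along its length, z up. Two or three of the three are there; about 0.1 kg
- blank_c_centre (a point): plain dark hardwood block 90 x 55 x 32 mm without holes, on the bench at the start; point at its centre, x along its length, z up. Two or three of the three are there; about 0.1 kg
- tray_in (a point): shallow plywood tray 180 x 250 mm outside, 8 mm walls 28 mm high, fixed on the bench to the left of the jig, empty at the start; point at the centre of its inner floor (8 mm above the bench), y along its 250 mm side
- wax_tin: round tin 69 mm across, 36 mm high, a bystander; origin at the centre of its underside
- glue: upright glue bottle 47 mm across, 148 mm high, a bystander; origin at the centre of its underside
- jar: jar of screws 66 mm across, 86 mm high, a bystander; origin at the centre of its underside

How it is judged:
By the outcome, as a careful person would: the job done as asked, in the order asked, and still so for the second after the job is handed in, with the robot touching nothing.
Of bored_a, bored_b, bored_c only 1 to 2 are there at a start; the rules pass over those that are not, and their reading is None.
Of blank_a, blank_b, blank_c only 2 to 3 are there at a start; the rules pass over those that are not, and their reading is None.
At some moment in a run one of blank_a, blank_b, blank_c may be knocked a few centimetres aside while the robot is not near it.
It also fails if it takes over 210 s, if anything falls off the work surface, if the arm or the gripper's body presses on something with over 40 N, if the wrist force passes 120 N, or if a joint passes its speed limit or range.

## Working session

There is one attempt and no reset: what is moved stays moved. The work goes in short steps, Python scripts to look and compute and a tool call to move; the robot and the scene stay as the last step left them, time stands still between calls to the robot, and variables do not carry over. Pictures are saved under pics/ and viewed, and the job is handed in when it is done.

Besides the shell and the picture viewer there is one more tool, called after ">>>" as a command line: name --argument value ..., lists and objects as JSON in quotes. send_rows: Moves the arm, as the interface text tells. Its arguments: {"type":"object","properties":{"targets":{"type":"array","items":{"type":"number"}},"newtons":{"type":"number"}},"required":["targets"]}

```bash
ls; mkdir -p pics
cat > h.py <<'E'
import numpy as np, cv2
from cell import get_state, read_camera, hand_in
def save(n,im): cv2.imwrite('pics/'+n+'.png', cv2.cvtColor(im,cv2.COLOR_RGB2BGR))
E
python3 - <<'E'
from h import *
s=get_state()
for k,v in s.items(): print(k,v)
for n in ['scene','side','wrist']:
    c=read_camera(n); save(n+'0',c['img']); np.savez('pics/'+n+'0.npz',**c)
    print(n,{k:(v if k not in('img','z_map') else v.shape) for k,v in c.items()})
E
```

```text
pics
t 0.0
joint_positions [ 1.06338685e+00  3.51242082e-01  1.65242547e+00 -8.31742651e-06
  1.13909948e+00 -8.45892209e-02]
joint_velocities [ 0.00068888 -0.00014169 -0.00062671  0.00027131  0.00057765 -0.00089794]
tau [-2.26248107e-03 -5.06107450e+01 -2.91393846e+01 -1.57612044e-04
  4.58763432e-03 -3.17027173e-06]
position [225.49509592 501.28569901 230.75469436]
tcp_rot [ 2.79367677e-04  8.39741123e-01  5.42986649e-01 -5.16486957e-04]
contact_force [ 0.03777093  0.48728107 -0.19926517]
moment [0.01338332 0.03611845 0.0196374 ]
opening 0.9990029889477902
scene {'img': (400, 640, 3), 'z_map': (400, 640), 'fx': 361.1219203384336, 'fy': 361.1219203384336, 'cx': 315.96034936967794, 'cy': 198.47891254902467, 'view': array([[ 7.93286282e-01, -6.08808358e-01,  7.01836286e-03,
        -4.52756044e+02],
       [ 3.95072531e-01,  5.23487886e-01,  7.54902728e-01,
        -2.61804840e+02],
       [-4.63265118e-01, -5.96081216e-01,  6.55799218e-01,
        -8.04451709e+02],
       [ 0.00000000e+00,  0.00000000e+00,  0.00000000e+00,
         1.00000000e+00]])}
side {'img': (400, 640, 3), 'z_ma
[... 271 characters left out ...]
       -1.58452563e+02],
       [-1.97443341e-01,  8.28448225e-01,  5.24108448e-01,
        -1.72399117e+03],
       [ 0.00000000e+00,  0.00000000e+00,  0.00000000e+00,
         1.00000000e+00]])}
wrist {'img': (400, 640, 3), 'z_map': (400, 640), 'fx': 281.82274156102415, 'fy': 281.82274156102415, 'cx': 318.9523400321509, 'cy': 198.96575689294272, 'mount': array([[ 9.99999889e-01,  4.69288727e-04,  2.88688413e-05,
        -3.00248951e-01],
       [ 4.52643869e-04, -9.44284878e-01, -3.29128947e-01,
        -8.38755354e+01],
       [-1.27196094e-04,  3.29128923e-01, -9.44284986e-01,
        -1.42244315e+02],
       [ 0.00000000e+00,  0.00000000e+00,  0.00000000e+00,
         1.00000000e+00]])}
```

View pics/scene0.png

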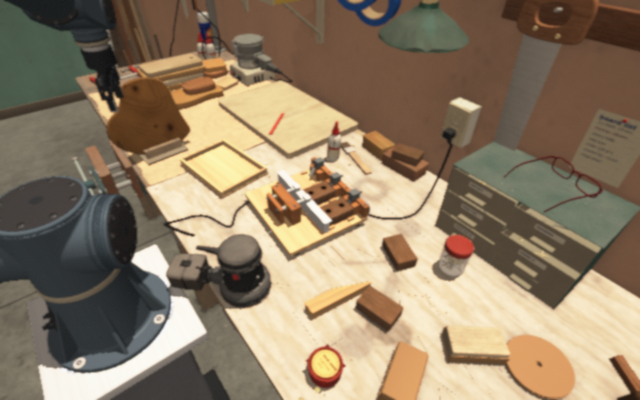

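View pics/side0.png

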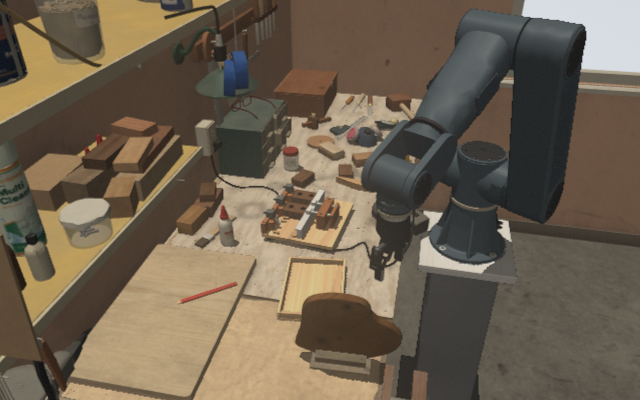

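View pics/wrist0.png

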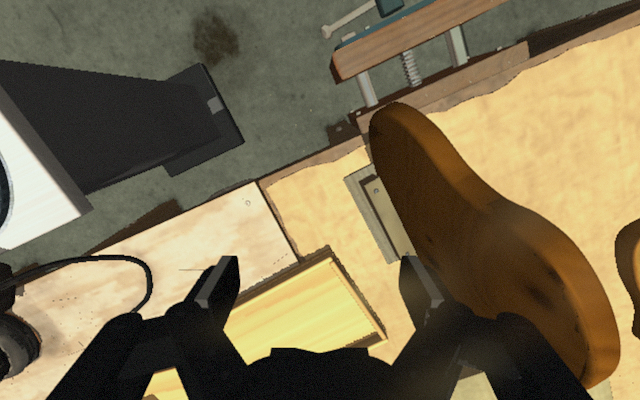

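Run:
```python
from h import *
c=np.load('pics/scene0.npz'); im=c['img']
save('s_crop1',cv2.resize(im[140:280,160:440],None,fx=2.8,fy=2.8,interpolation=cv2.INTER_CUBIC))
save('s_crop2',cv2.resize(im[220:400,290:570],None,fx=2.8,fy=2.8,interpolation=cv2.INTER_CUBIC))
c=np.load('pics/side0.npz'); im=c['img']
save('d_crop1',cv2.resize(im[130:260,170:400],None,fx=3.4,fy=3.4,interpolation=cv2.INTER_CUBIC))
```

```text
(no output)
```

View pics/s_crop1.png

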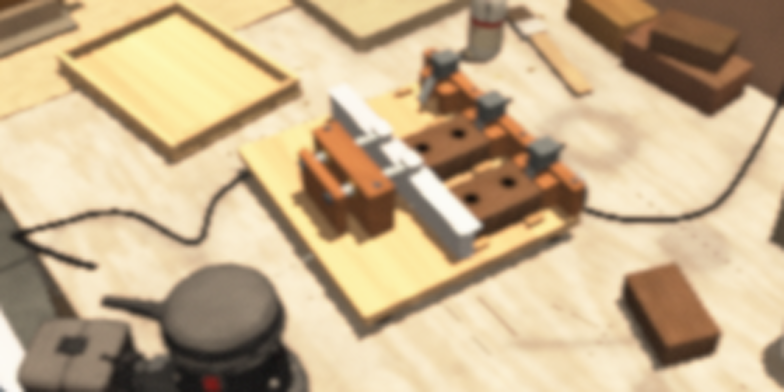

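View pics/s_crop2.png

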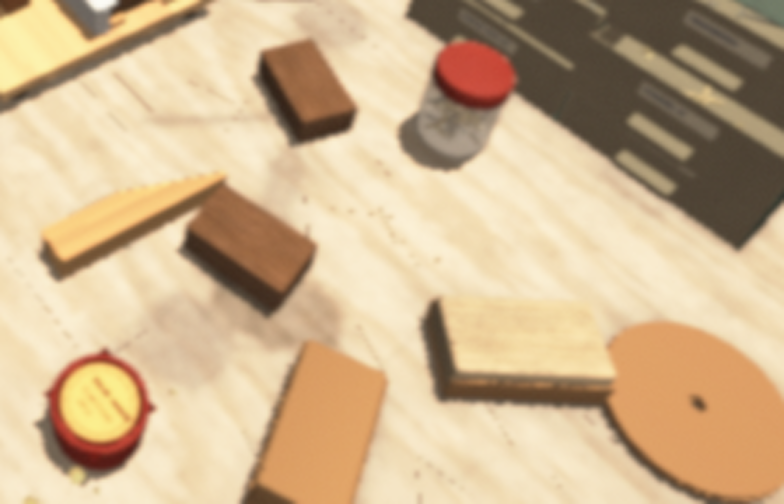

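View pics/d_crop1.png

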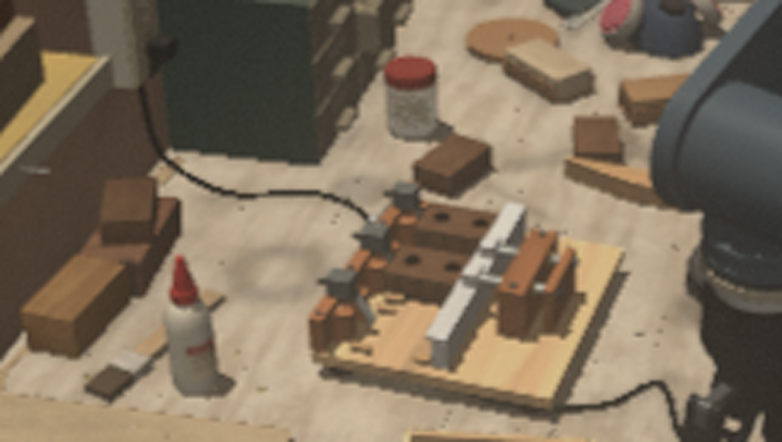

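```bash
cat >> h.py <<'E'
from scipy.spatial.transform import Rotation as R
def cam2world(c,s=None):
    "4x4 camera->world"
    if 'view' in c: return np.linalg.inv(c['view'])
    q=s['tcp_rot']; T=np.eye(4); T[:3,:3]=R.from_quat([q[1],q[2],q[3],q[0]]).as_matrix(); T[:3,3]=s['position']
    return T@c['mount']
def shot(n,name=None):
    s=get_state(); c=read_camera(n); c=dict(c); c['T']=cam2world(c,s)
    if name: save(name,c['img']); np.savez('pics/'+name+'.npz',**c)
    return c
def load(name):
    c=dict(np.load('pics/'+name+'.npz'))
    if 'T' not in c: c['T']=np.linalg.inv(c['view'])
    return c
def onplane(c,uv,z):
    uv=np.atleast_2d(np.asarray(uv,float))
    d=np.c_[(uv[:,0]-c['cx'])/c['fx'],-(uv[:,1]-c['cy'])/c['fy'],-np.ones(len(uv))]@c['T'][:3,:3].T
    o=c['T'][:3,3]; t=(z-o[2])/d[:,2]
    return o+d*t[:,None]
def cloud(c):
    h,w=c['z_map'].shape; u,v=np.meshgrid(np.arange(w),np.arange(h)); z=c['z_map']
    P=np.stack([(u-c['cx'])/c['fx']*z,-(v-c['cy'])/c['fy']*z,-z],-1)
    W=P@c['T'][:3,:3].T+c['T'][:3,3]; W[z==0]=np.nan
    return W
def proj(c,p):
    p=np.atleast_2d(p); q=np.c_[p,np.ones(len(p))]@np.linalg.inv(c['T']).T
    return np.c_[c['cx']-c['fx']*q[:,0]/q[:,2], c['cy']+c['fy']*q[:,1]/q[:,2]]
def dark(c,zlo,zhi,box):
    "height + workspace box mask"
    W=cloud(c); x0,x1,y0,y1=box
    with np.errstate(invalid='ignore'):
        return W,(W[...,2]>zlo)&(W[...,2]<zhi)&(W[...,0]>x0)&(W[...,0]<x1)&(W[...,1]>y0)&(W[...,1]<y1)
E
python3 - <<'E'
from h import *
c=load('scene0'); W=cloud(c)
# bench plane check
for n,uv in dict(blank1=(400,245),blank2=(382,302),wedge=(330,298),wtip=(367,286),tin=(325,363),jar=(459,245),glue=(335,130),plate=(275,207),keeper=(305,203),bored1=(322,188),bored2=(347,206),tray=(224,166),sander=(240,250),bench=(290,330),bed=(290,238)).items():
    print(n,np.round(W[uv[1],uv[0]]))
for n,uv,z in [('bed corners',[(292,253),(246,193),(367,213)],30),('tray corners',[(182,165),(224,193),(266,171),(223,142)],28),
  ('blank1 top',[(383,239),(402,234),(416,254),(399,264)],32),('blank2 top',[(356,299),(372,288),(402,308),(388,322)],32)]:
    print(n);print(np.round(onplane(c,uv,z),1))
E
```

```text
blank1 [ 644. -259.   31.]
blank2 [ 487. -350.   31.]
wedge [ 402. -271.   28.]
wtip [ 496. -294.   19.]
tin [ 300. -381.   35.]
jar [ 712. -372.   86.]
glue [783. 175. 116.]
plate [441.  11.  78.]
keeper [521. -15.  68.]
bored1 [603.  14.  62.]
bored2 [610. -89.  62.]
tray [451. 353.  11.]
sander [ 273. -123.  145.]
bench [ 295. -267.    0.]
bed [433. -67.  30.]
bed corners
[[ 408.2 -112.7   30. ]
 [ 431.2  162.7   30. ]
 [ 660.2 -119.7   30. ]]
tray corners
[[334.7 418.   28. ]
 [379.6 204.7  28. ]
 [538.2 223.4  28. ]
 [506.4 465.4  28. ]]
blank1 top
[[ 623.3 -218.4   32. ]
 [ 676.4 -236.1   32. ]
 [ 652.8 -304.3   32. ]
 [ 595.2 -300.3   32. ]]
blank2 top
[[ 445.1 -309.9   32. ]
 [ 494.  -310.5   32. ]
 [ 509.8 -387.6   32. ]
 [ 461.1 -392.6   32. ]]
```

>>> send_rows --targets '[1, 3, -5, 2, 0.05, 1, 6, -10, 3, 0.1, 1, 9, -15, 4, 0.15, 1, 12, -20, 5, 0.2, 1, 15, -25, 6, 0.25, 1, 18, -28, 7, 0.3, 1, 20, -32, 7, 0.35, 1, 22, -35, 7, 0.35, 1, 24, -38, 7, 0.35, 1, 26, -42, 7, 0.35]'

```text
t: 1.15
position: [485.8, 81.1, 301.4]
tcp_rot: [0.0, 0.732, 0.681, 0.0]
contact_force: [0.2, 0.0, 0.2]
opening: 1.0
```

>>> send_rows --targets '[1, 1, -3, 0, 0, 1, 1, -6, 0, 0, 1, 1, -8, 0, 0, 1, 1, -8, 0, 0, 1, 1, -8, 0, 0, 1, 1, -8, 0, 0, 1, 1, -8, 0, 0]'

```text
t: 1.85
position: [494.9, 3.9, 301.3]
tcp_rot: [-0.0, 0.732, 0.681, 0.0]
contact_force: [-0.0, -0.6, -0.2]
opening: 1.003
```

Run:
```python
from h import *
c=shot('wrist','w1'); s=get_state(); print(s['t'],s['position'],s['tcp_rot'],s['joint_velocities'].round(3) if hasattr(s['joint_velocities'],'round') else '')
```

```text
1.9 [494.84788181   3.79040787 301.28811221] [-3.10306224e-05  7.31973017e-01  6.81333619e-01  1.25381806e-05] [-0.001  0.002 -0.001 -0.003  0.001 -0.   ]
```

View pics/w1.png

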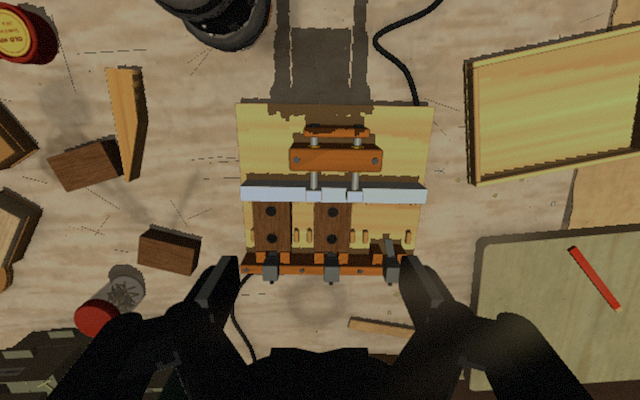

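```bash
cat >> h.py <<'E'
def rects(c,zlo,zhi,box,zplane,amin=200):
    W,m=dark(c,zlo,zhi,box)
    m=cv2.morphologyEx(m.astype(np.uint8),cv2.MORPH_OPEN,np.ones((3,3)))
    for cn in cv2.findContours(m,cv2.RETR_EXTERNAL,cv2.CHAIN_APPROX_NONE)[0]:
        if cv2.contourArea(cn)<amin: continue
        P=onplane(c,cn[:,0,:],zplane)[:,:2].astype(np.float32)
        (x,y),(w,h),a=cv2.minAreaRect(P)
        if w<h: w,h,a=h,w,a+90
        a=(a+90)%180-90
        print('ctr %.1f %.1f size %.0f x %.0f ang %.1f deg (long axis) px'%(x,y,w,h,a),cn[:,0].mean(0).round())
E
python3 - <<'E'
from h import *
c=load('w1')
print('blanks'); rects(c,24,40,(380,760,-450,-180),32)
print('bored'); rects(c,56,68,(540,680,-160,160),62)
print('bed'); rects(c,25,36,(380,700,-160,160),30)
print('guide top'); rects(c,82,96,(380,560,-160,160),88,100)
print('plate top'); rects(c,75,96,(380,560,-160,160),83,100)
print('stops'); rects(c,58,70,(640,720,-160,160),64,100)
print('keeper'); rects(c,64,74,(480,560,-200,200),69,100)
W=cloud(c)
for uv in [(335,130),(335,157),(260,193),(300,195),(266,225),(330,225),(255,268),(128,80),(128,140)]: print(uv,W[uv[1],uv[0]].round(1))
print('bedcorners',onplane(c,[(236,102),(434,104)],30).round(1))
E
```

```text
blanks
ctr 696.0 -352.1 size 61 x 28 ang 46.6 deg (long axis) px [123. 289.]
ctr 633.7 -262.5 size 92 x 59 ang 69.9 deg (long axis) px [165. 254.]
ctr 477.6 -346.4 size 95 x 55 ang -77.7 deg (long axis) px [ 83. 166.]
ctr 436.9 -445.5 size 35 x 26 ang 22.3 deg (long axis) px [  8. 144.]
ctr 442.9 -267.1 size 128 x 35 ang -7.1 deg (long axis) px [125. 132.]
bored
ctr 598.7 -14.9 size 220 x 105 ang 84.9 deg (long axis) px [309. 241.]
bed
ctr 613.9 97.9 size 108 x 92 ang 84.9 deg (long axis) px [382. 229.]
ctr 602.8 -32.6 size 90 x 37 ang -4.5 deg (long axis) px [302. 229.]
ctr 594.9 -118.4 size 90 x 14 ang -5.1 deg (long axis) px [248. 227.]
ctr 519.0 23.6 size 50 x 14 ang 85.9 deg (long axis) px [333. 176.]
ctr 472.3 24.8 size 278 x 114 ang 85.2 deg (long axis) px [332. 141.]
guide top
ctr 533.1 47.2 size 19 x 15 ang 85.9 deg (long axis) px [354. 196.]
ctr 528.4 -7.9 size 20 x 14 ang 85.9 deg (long axis) px [312. 195.]
ctr 481.9 24.4 size 119 x 31 ang 84.9 deg (long axis) px [334. 159.]
ctr 448.5 27.0 size 80 x 11 ang 84.7 deg (long axis) px [336. 132.]
plate top
ctr 489.6 23.9 size 121 x 102 ang 84.6 deg (long axis) px [334. 163.]
stops
ctr 645.7 -35.6 size 68 x 14 ang 85.9 deg (long axis) px [303. 263.]
ctr 647.9 56.0 size 69 x 19 ang 85.9 deg (long axis) px [360. 262.]
keeper
ctr 542.7 104.7 size 90 x 23 ang 84.9 deg (long axis) px [394. 195.]
ctr 534.6 19.5 size 35 x 22 ang 85.9 deg (long axis) px [333. 194.]
ctr 527.5 -64.7 size 92 x 23 ang 84.8 deg (long axis) px [272. 193.]
(335, 130) [446.6  26.6  85.6]
(335, 157) [479.9  24.8  87.2]
(260, 193) [526.7 -81.8  68.3]
(300, 195) [533.9 -26.3  67.6]
(266, 225) [578.5 -81.4  62.5]
(330, 225) [586.2  13.1  60.5]
(255, 268) [ 644.6 -105.6   71.8]
(128, 80) [ 365.7 -248.2   27.8]
(128, 140) [ 444.9 -273.    26.4]
bedcorners [[ 404.3 -105.7   30. ]
 [ 426.8  168.5   30. ]]
```

>>> send_rows --targets '[1, -1, -3, 0, -0.14, 1, -2, -6, 0, -0.28, 1, -3, -9, 0, -0.42, 1, -3, -12, 0, -0.56, 1, -4, -15, 0, -0.7, 1, -4, -18, 0, -0.84, 1, -5, -20, 0, -0.98, 1, -5, -22, 0, -1.12, 1, -6, -24, 0, -1.26, 1, -6, -26, 0, -1.4]'

```text
t: 2.9
position: [434.4, -257.3, 301.4]
tcp_rot: [-0.0, 0.999, 0.046, -0.0]
contact_force: [0.2, 0.3, 0.6]
opening: 0.998
```

>>> send_rows --targets '[1, 0, -1, 0, -0.14, 1, 0, -1, 0, -0.28, 1, 0, -1, 0, -0.42, 1, 0, -1, 0, -0.56, 1, 0, -1, 0, -0.7, 1, 0, -1, 0, -0.84, 1, 0, -1, -1, -0.98, 1, 0, -1, -2, -1.12, 1, 0, -1, -3, -1.26, 1, 0, -1, -4, -1.4]'

```text
t: 3.9
position: [435.2, -266.5, 260.9]
tcp_rot: [-0.0, 0.794, -0.608, 0.0]
contact_force: [0.6, -1.1, -0.4]
opening: 0.997
```

>>> send_rows --targets '[1, 0, 0, 0, -0.14, 1, 0, 0, 0, -0.28, 1, 0, 0, 0, -0.42, 1, 0, 0, 0, -0.445, 1, 0, 0, 0, -0.445, 1, 0, 0, 0, -0.445, 1, 0, 0, 0, -0.445]'

```text
t: 4.6
position: [434.9, -266.9, 261.3]
tcp_rot: [0.0, -0.643, 0.766, -0.0]
contact_force: [0.1, -0.3, -0.2]
opening: 1.003
```

Run:
```python
from h import *
c=shot('wrist','w2'); s=get_state(); print(s['t'],s['position'],s['tcp_rot'],s['joint_positions'].round(2))
```

```text
4.65 [ 434.92495396 -266.94823933  261.30350625] [ 1.39324889e-05 -6.42763328e-01  7.66064817e-01 -2.30123860e-05] [-0.64  0.25  1.72  0.    1.18  1.1 ]
```

View pics/w2.png

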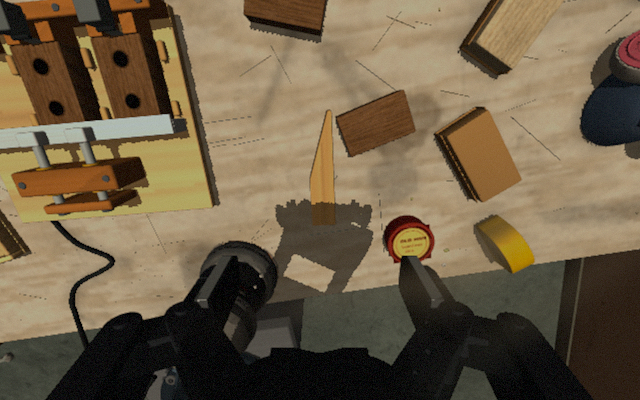

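Run:
```python
from h import *
c=load('w2')
W,m=dark(c,22,40,(330,520,-320,-225))
m=cv2.morphologyEx(m.astype(np.uint8),cv2.MORPH_OPEN,np.ones((3,3)))
cn=max(cv2.findContours(m,cv2.RETR_EXTERNAL,cv2.CHAIN_APPROX_NONE)[0],key=cv2.contourArea)
ap=cv2.approxPolyDP(cn,2.5,True)[:,0]
for p,q in zip(ap,onplane(c,ap,28)): print(p,q.round(1))
# straight (-y) edge: rightmost px per row
pts=[]
for v in range(120,220):
    u=np.where(m[v])[0]
    if len(u): pts.append((u.max()+.5,v))
Q=onplane(c,pts,28)
k=np.polyfit(Q[:,0],Q[:,1],1); print('edge slope deg',np.degrees(np.arctan(k[0])), 'y at x=400',np.polyval(k,400), Q[:,0].min(),Q[:,0].max())
pl=[]
for v in range(190,222):
    u=np.where(m[v])[0]
    if len(u): pl.append((u.min()-.5,v))
Q=onplane(c,pl,28);k=np.polyfit(Q[:,0],Q[:,1],1); print('left tail',np.degrees(np.arctan(k[0])),np.polyval(k,400),np.polyval(k,380))
print('blanks'); rects(c,24,40,(440,760,-450,-180),32)
```

```text
[329 110] [ 506.7 -293.    28. ]
[325 113] [ 503.9 -287.4   28. ]
[309 177] [ 424.8 -251.8   28. ]
[312 224] [ 354.8 -243.    28. ]
[334 223] [ 350.8 -274.8   28. ]
edge slope deg -22.740177051030518 y at x=400 -285.02014191815056 356.9337503583124 489.30636951857275
left tail -6.754008433977973 -247.88401819236395 -245.51544337948943
blanks
ctr 474.3 -278.7 size 69 x 25 ang -9.1 deg (long axis) px [325. 140.]
ctr 480.3 -348.6 size 90 x 55 ang -77.8 deg (long axis) px [377. 122.]
ctr 617.3 -258.7 size 92 x 29 ang 80.0 deg (long axis) px [286.  11.]
```

>>> send_rows --targets '[1, -2, 0.3, -3, 0.03, 1, -4, 0.5, -6, 0.054, 1, -5.2, 0.5, -9, 0.054, 1, -5.2, 0.5, -12, 0.054, 1, -5.2, 0.5, -14, 0.054, 1, -5.2, 0.5, -16, 0.054, 1, -5.2, 0.5, -18, 0.054, 1, -5.2, 0.5, -18, 0.054, 1, -5.2, 0.5, -18, 0.054]'

```text
t: 5.55
position: [383.0, -262.1, 81.7]
tcp_rot: [-0.0, -0.663, 0.749, 0.0]
contact_force: [-0.4, 0.8, -0.4]
opening: 0.998
```

Run:
```python
from h import *
c=shot('wrist','w3'); s=get_state(); print(s['t'],s['position'],s['tcp_rot'],s['joint_positions'].round(2))
```

```text
5.6 [ 383.28136833 -262.32498633   82.11462148] [ 6.93324740e-05 -6.62768993e-01  7.48823758e-01 -4.86917293e-04] [-0.7   0.43  1.99 -0.    0.72  0.99]
```

View pics/w3.png

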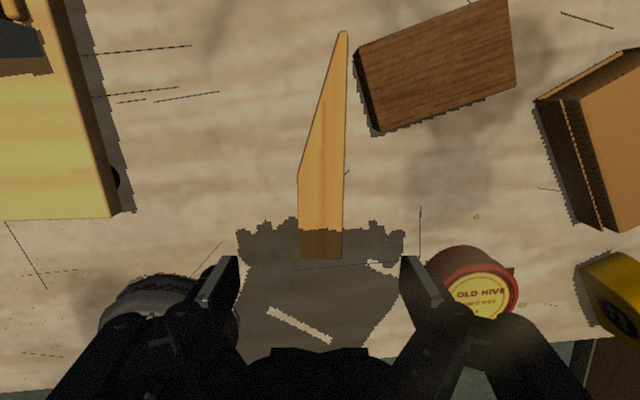

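Run:
```python
from h import *
c=load('w3')
print(proj(c,[[383,-262,28]]))
print(onplane(c,[(300,258),(342,258),(343,30),(347,32),(298,175)],28).round(1))
print('tin',onplane(c,[(490,292),(445,280),(515,285)],36).round(1))
W,m=dark(c,30,45,(200,420,-460,-300)); print(np.nanmedian(W[m],0), W[m].max(0),W[m].min(0))
```

```text
[[318.11729473 221.01046146]]
[[ 353.1 -243.8   28. ]
 [ 349.  -276.9   28. ]
 [ 506.7 -292.6   28. ]
 [ 505.4 -294.9   28. ]
 [ 420.2 -252.1   28. ]]
tin [[ 308.7 -390.8   36. ]
 [ 324.4 -355.    36. ]
 [ 313.  -409.9   36. ]]
[ 317.7400593  -390.37578931   34.26826649] [ 419.96109955 -351.88190517   37.59292247] [ 280.10594014 -459.96724125   30.00861857]
```

>>> send_rows --newtons 60 --targets '[1, 0, -0.2, -2, -0.003, 1, 0, -0.2, -4, -0.003, 1, 0, -0.2, -6, -0.003, 1, 0, -0.2, -7.5, -0.003, 1, 0, -0.2, -7.5, -0.003, 0, 0, -0.2, -7.5, -0.003, 0, 0, -0.2, -7.5, -0.003, 0, 0, -0.2, -7.5, -0.003, 0, 0, -0.2, -7.5, -0.003, 0, 0, -0.2, -7.5, -0.003]'

```text
t: 6.6
position: [383.3, -264.3, 7.2]
tcp_rot: [0.0, -0.662, 0.75, -0.001]
contact_force: [-1.6, 1.7, 10.2]
opening: 0.386
```

>>> send_rows --targets '[0, 0, 0, 0, 0, 0, 0, 0, 0, 0, 0, 0, 0, 0, 0, 0, 0, 0, 1, 0, 0, 0, 0, 3, 0, 0, 0, 0, 5, 0, 0, 0, 0, 8, 0, 0, 0, 0, 8, 0, 0, 0, 0, 8, 0]'

```text
t: 7.5
position: [383.0, -264.1, 86.9]
tcp_rot: [0.0, -0.661, 0.75, -0.001]
contact_force: [0.2, 0.1, -1.3]
opening: 0.381
```

Run:
```python
from h import *
c=shot('wrist','w4'); s=get_state(); print(s['t'],s['position'],s['opening'],s['contact_force'])
```

```text
7.55 [ 382.67731804 -263.81079052   86.18030227] 0.3844586898956013 [-0.46004134  0.72940216 -1.47721372]
```

View pics/w4.png

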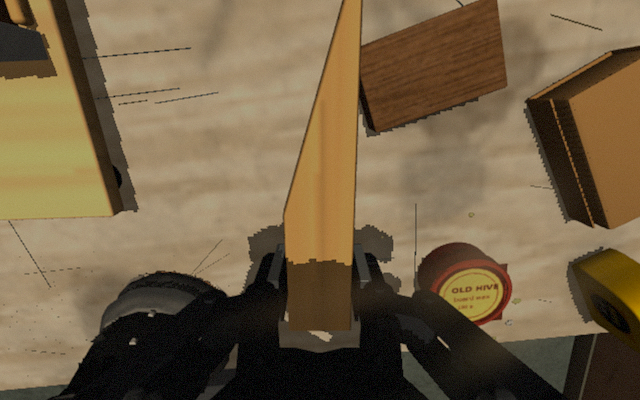

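Run:
```python
from h import *
c=load('w4'); s=get_state(); p=s['position']
q=s['tcp_rot']; M=R.from_quat([q[1],q[2],q[3],q[0]]).as_matrix()
z=p[2]+21
P=onplane(c,[(287,331),(352,331),(284,216),(362,3),(345,2),(353,262)],z)
print((P-p).round(1)); print(((P-p)@M).round(1)); print('a',np.degrees(np.arctan2(M[1,0],M[0,0])))
W=cloud(c); print(W[300,320],W[150,330])
c=shot('scene','s1');
```

```text
[[-30.4  20.7  21. ]
 [-34.9 -14.6  21. ]
 [ 36.8  11.1  21. ]
 [117.1 -31.6  21. ]
 [118.2 -25.4  21. ]
 [  8.1 -18.8  21. ]]
[[ -16.7   32.7  -21. ]
 [  18.8   32.8  -21. ]
 [ -15.6  -35.1  -21. ]
 [  16.7 -120.1  -21. ]
 [  10.4 -120.5  -21. ]
 [  17.7  -10.4  -21. ]]
a -97.17264659399649
[ 370.35210571 -263.56016909  107.26574713] [ 447.37762067 -277.55465696  107.08082581]
```

View pics/s1.png

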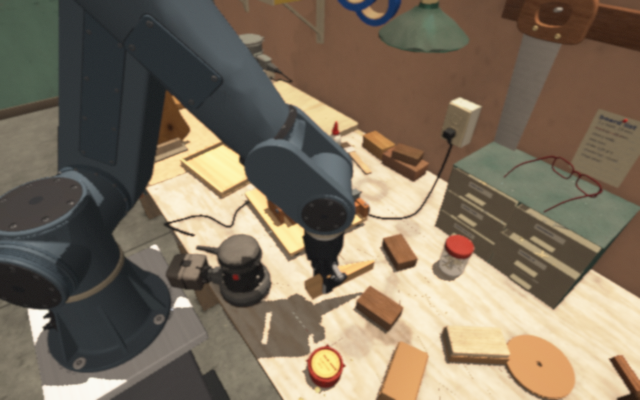

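>>> send_rows --targets '[0, 0.5, 1, 0.5, 0.14, 0, 1, 2, 1, 0.28, 0, 1.5, 3, 1, 0.42, 0, 2, 4, 1, 0.56, 0, 2.5, 5, 1, 0.7, 0, 3, 6, 1, 0.84, 0, 3.5, 7, 1, 0.98, 0, 4, 8, 1, 1.12, 0, 4.5, 9, 1, 1.26, 0, 4.7, 9.5, 1, 1.4]'

```text
t: 8.6
position: [429.7, -168.1, 95.3]
tcp_rot: [-0.0, 0.99, -0.144, -0.001]
contact_force: [-0.2, -0.5, -0.4]
opening: 0.384
```

>>> send_rows --targets '[0, 0, 0, 0, 0.1, 0, 0, 0, 0, 0.207, 0, 0, 0, 0, 0.207, 0, 0, 0, 0, 0.207]'

```text
t: 9.0
position: [429.6, -168.8, 95.7]
tcp_rot: [-0.0, 0.999, -0.046, -0.001]
contact_force: [-0.4, -1.1, 0.1]
opening: 0.382
```

```bash
cat >> h.py <<'E'
JO=np.array([554.6,17.9]); JA=np.radians(-5.1)
def tojig(p):
    p=np.atleast_2d(p)[:,:2]-JO; c,s=np.cos(JA),np.sin(JA)
    return np.c_[p[:,0]*c+p[:,1]*s,-p[:,0]*s+p[:,1]*c]
def toworld(j):
    j=np.atleast_2d(j); c,s=np.cos(JA),np.sin(JA)
    return np.c_[j[:,0]*c-j[:,1]*s,j[:,0]*s+j[:,1]*c]+JO
def pose():
    s=get_state(); q=s['tcp_rot']; M=R.from_quat([q[1],q[2],q[3],q[0]]).as_matrix()
    a=np.degrees(np.arctan2(M[1,0],M[0,0]))
    print('t %.2f'%s['t'],'pos',s['position'].round(1),'jig',tojig(s['position']).round(1),'a %.2f'%a,'F',s['contact_force'].round(1),'open %.3f'%s['opening'])
    return s,M
E
python3 - <<'E'
from h import *
pose()
c=shot('wrist','w5')
E
```

```text
t 9.00 pos [ 429.6 -168.8   95.7] jig [[-108.  -197.1]] a -5.28 F [-0.4 -1.1  0.1] open 0.382
```

View pics/w5.png

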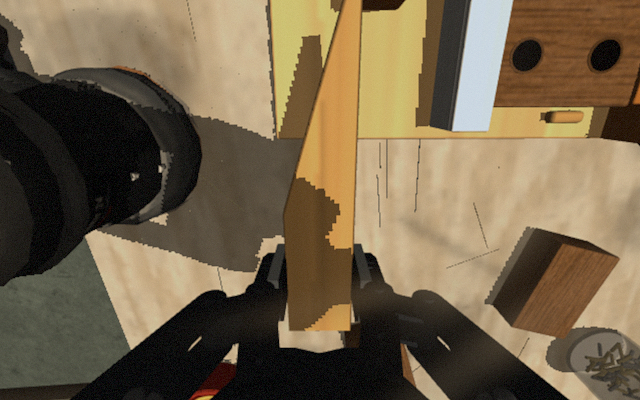

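Run:
```python
from h import *
c=load('w5')
print(tojig(onplane(c,[(362,5)],88)), tojig(onplane(c,[(353,10),(344,8),(361,10)],116)), tojig(onplane(c,[(272,139),(490,130)],30)))
print(tojig(onplane(c,[(277,138),(585,138)],30)))
W=cloud(c); print(W[4,385],W[5,354], tojig(W[100,560]))
save('w5c',cv2.resize(c['img'][:60,300:440],None,fx=5,fy=5))
```

```text
[[-87.1308136  -71.79929866]] [[-94.08188616 -81.07476789]
 [-97.4428056  -80.4258636 ]
 [-91.10890139 -81.08533066]] [[-141.09723243 -138.91524889]
 [  16.22348415 -133.08443473]]
[[-137.42272076 -138.2120431 ]
 [  86.35036882 -139.00325445]]
[481.73257518 -35.09151221  44.04711756] [454.09678201 -53.01662226 116.29742033] [[  34.82213383 -112.89114786]]
```

View pics/w5c.png

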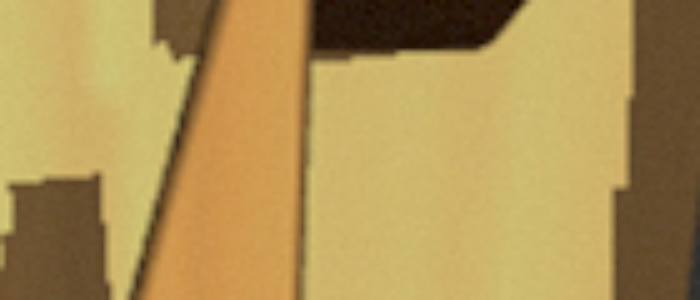

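>>> send_rows --newtons 120 --targets '[0, 0, 0, -2, 0, 0, 0, 0, -4, 0, 0, 0, 0, -5.5, 0, 0, 0, 0, -5.7, 0, 0, 0, 0, -5.7, 0]'

```text
t: 9.55
position: [429.8, -169.0, 39.2]
tcp_rot: [-0.0, 0.999, -0.045, -0.0]
contact_force: [0.1, -0.3, -0.4]
opening: 0.365
```

>>> send_rows --targets '[0, 0.089, 1, 0, 0, 0, 0.178, 2, 0, 0, 0, 0.267, 3, 0, 0, 0, 0.31, 3.5, 0, 0, 0, 0.356, 4, 0, 0, 0, 0.356, 4, 0, 0]'

```text
t: 10.15
position: [433.7, -128.5, 39.4]
tcp_rot: [0.0, 0.999, -0.044, 0.0]
contact_force: [-0.6, -0.2, -1.3]
opening: 0.37
```

Run:
```python
from h import *
pose()
c=shot('wrist','w6'); c=shot('scene','s2'); save('s2c',cv2.resize(c['img'][130:330,200:440],None,fx=3,fy=3))
```

```text
t 10.15 pos [ 433.7 -128.5   39.4] jig [[-107.4 -156.5]] a -5.07 F [-0.6 -0.2 -1.3] open 0.370
```

View pics/w6.png

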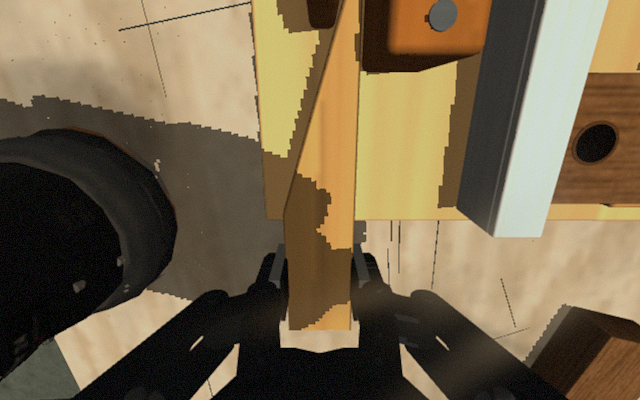

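View pics/s2c.png

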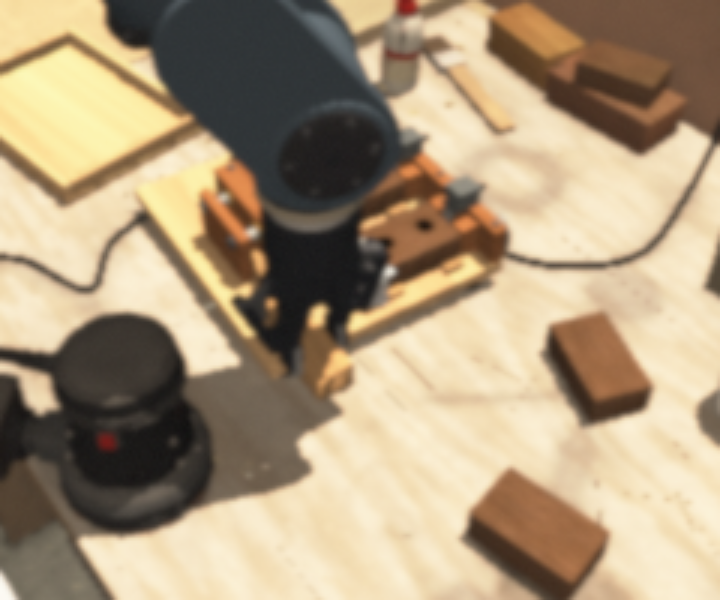

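>>> send_rows --targets '[0, 0.04, 0.5, -0.05, 0, 0, 0.09, 1, -0.1, 0, 0, 0.13, 1.5, -0.1, 0, 0, 0.18, 2, -0.1, 0, 0, 0.22, 2.5, -0.1, 0, 0, 0.27, 3, -0.1, 0, 0, 0.31, 3.5, -0.1, 0, 0, 0.36, 4, -0.1, 0, 0, 0.36, 4, -0.1, 0]'

```text
t: 11.15
position: [438.3, -88.8, 38.6]
tcp_rot: [0.0, 0.999, -0.045, 0.001]
contact_force: [5.2, 1.4, -0.7]
opening: 0.366
```

Run:
```python
from h import *
pose()
c=shot('wrist','w7')
```

```text
t 11.15 pos [438.3 -88.8  38.6] jig [[-106.4 -116.6]] a -5.14 F [ 5.2  1.4 -0.7] open 0.366
```

View pics/w7.png

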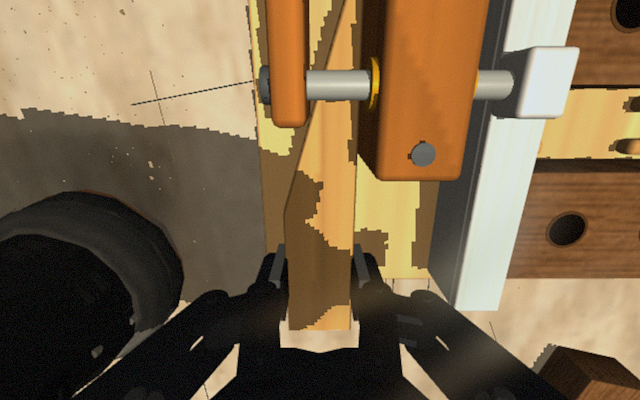

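>>> send_rows --targets '[0, 0.04, 0.5, 0, 0, 0, 0.09, 1, 0, 0, 0, 0.14, 1.5, 0, 0, 0, 0.2, 2, 0, 0, 0, 0.25, 2.5, 0, 0, 0, 0.32, 2.9, 0, 0, 0, 0.38, 2.95, 0, 0, 0, 0.38, 2.95, 0, 0]'

```text
t: 12.0
position: [442.5, -59.8, 38.7]
tcp_rot: [0.0, 0.999, -0.045, 0.002]
contact_force: [6.0, -2.7, -1.1]
opening: 0.367
```

Run:
```python
from h import *
pose()
c=shot('wrist','w8')
W=cloud(c); 
rects(c,64,74,(440,560,-200,200),69,100)
```

```text
t 12.00 pos [442.5 -59.8  38.7] jig [[-104.8  -87.3]] a -5.12 F [ 6.  -2.7 -1.1] open 0.367
ctr 465.5 -54.3 size 14 x 13 ang -1.0 deg (long axis) px [363. 275.]
ctr 510.5 -48.8 size 74 x 23 ang 84.9 deg (long axis) px [467. 247.]
ctr 468.0 21.1 size 28 x 2 ang 85.2 deg (long axis) px [366. 103.]
ctr 469.8 41.0 size 11 x 2 ang 84.8 deg (long axis) px [368.  45.]
ctr 517.5 22.4 size 48 x 22 ang 84.8 deg (long axis) px [495.  82.]
```

View pics/w8.png

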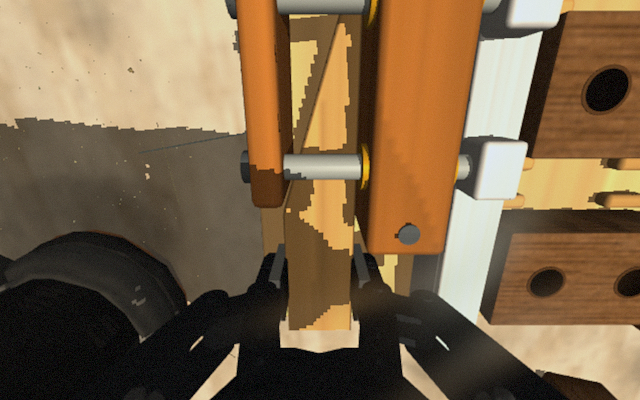

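>>> send_rows --targets '[0.45, 0, 0, 0, 0, 0.5, 0, 0, 0, 0, 0.6, 0, 0, 0, 0, 0.65, 0, 0, 0, 0, 0.65, 0, 0, 0, 0, 0.65, 0, 0, 1, 0, 0.65, 0, 0, 3, 0, 0.65, 0, 0, 6, 0, 0.65, 0, 0, 10, 0, 0.65, 0, 0, 13, 0]'

```text
t: 13.05
position: [440.9, -59.5, 171.0]
tcp_rot: [0.0, 0.999, -0.044, 0.001]
contact_force: [0.4, -0.2, 0.6]
opening: 0.646
```

>>> send_rows --targets '[0.85, 0, 2, 4, 0, 0.85, 0, 2, 6, 0, 0.85, 0, 2, 6, 0, 0.85, 0, 2, 6, 0]'

```text
t: 13.45
position: [440.6, -39.5, 228.4]
tcp_rot: [0.0, 0.999, -0.044, 0.0]
contact_force: [-0.5, -0.4, -0.2]
opening: 0.849
```

Run:
```python
from h import *
pose()
c=shot('wrist','w9')
rects(c,64,74,(440,560,-200,200),69,100)
print('bored'); rects(c,56,64,(520,680,-160,160),62)
```

```text
t 13.45 pos [440.6 -39.5 228.4] jig [[-108.5  -67.3]] a -5.09 F [-0.5 -0.4 -0.2] open 0.849
ctr 511.0 -62.1 size 89 x 22 ang 84.8 deg (long axis) px [382. 192.]
ctr 518.4 20.5 size 39 x 22 ang 84.8 deg (long axis) px [389. 118.]
ctr 524.9 92.7 size 64 x 22 ang 84.8 deg (long axis) px [394.  37.]
bored
ctr 579.6 -71.7 size 97 x 55 ang -5.2 deg (long axis) px [441. 196.]
ctr 586.8 16.7 size 95 x 54 ang -5.1 deg (long axis) px [453. 115.]
```

View pics/w9.png

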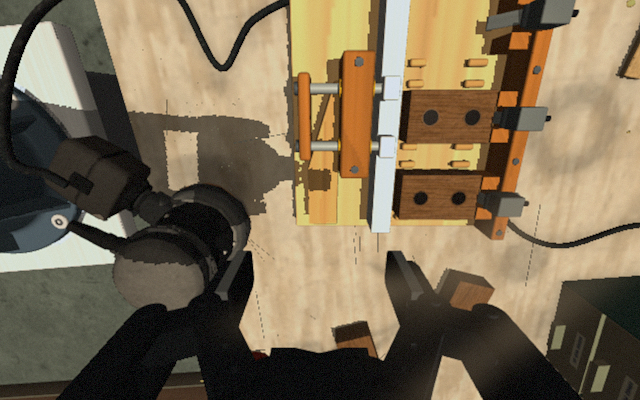

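>>> send_rows --targets '[0.85, 1, 0.5, 0, 0.14, 0.85, 2, 1, 0, 0.28, 0.85, 3, 1, 0, 0.42, 0.85, 4, 1, 0, 0.56, 0.85, 5, 1, 0, 0.7, 0.85, 6, 1, 0, 0.84, 0.85, 7, 1, 0, 0.98, 0.85, 8, 1, 0, 1.12, 0.85, 9, 1, 0, 1.26, 0.85, 9, 1, 0, 1.4]'

```text
t: 14.5
position: [531.1, -29.7, 226.6]
tcp_rot: [-0.001, 0.791, 0.612, -0.001]
contact_force: [-0.7, 1.6, -0.3]
opening: 0.849
```

>>> send_rows --targets '[0.85, 0, 0, 0, 0.1, 0.85, 0, 0, 0, 0.171, 0.85, 0, 0, 0, 0.171, 0.85, 0, 0, 0, 0.171]'

```text
t: 14.9
position: [530.5, -29.6, 227.3]
tcp_rot: [-0.001, 0.739, 0.674, -0.001]
contact_force: [0.1, 0.1, 1.0]
opening: 0.846
```

Run:
```python
from h import *
pose()
c=shot('wrist','w10')
W,m=dark(c,56,64.5,(500,680,-160,160))
hsv=cv2.cvtColor(c['img'],cv2.COLOR_RGB2HSV)
print(hsv[200:206:5,270:420:10])
```

```text
t 14.90 pos [530.5 -29.6 227.3] jig [[-19.8 -49.5]] a 84.77 F [0.1 0.1 1. ] open 0.846
[[[ 14 166  89]
  [ 13 117  70]
  [ 17 115  69]
  [ 14 168 109]
  [ 20 135 106]
  [ 20 126 176]
  [ 21 126 178]
  [ 15 154  93]
  [ 14 166  92]
  [ 15  55  28]
  [ 13 156 100]
  [ 15 191  92]
  [ 19 131 181]
  [ 19 129 178]
  [ 19 133 178]]

 [[ 14 160  99]
  [  5  45  34]
  [  2 107  31]
  [ 15 173  99]
  [ 21 123 139]
  [ 20 125 178]
  [ 20 125 179]
  [ 15 158  97]
  [ 13 169  89]
  [ 24 123  29]
  [ 16 152  74]
  [ 15 176  94]
  [ 20 130 178]
  [ 21 129 178]
  [ 21 128 175]]]
```

View pics/w10.png

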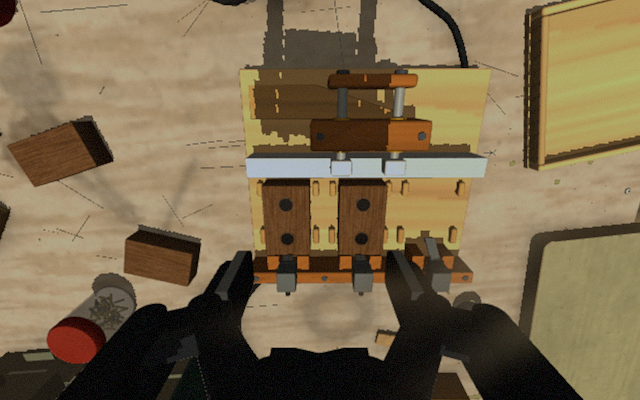

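Run:
```python
from h import *
c=load('w10')
im=c['img']; g=cv2.cvtColor(im,cv2.COLOR_RGB2GRAY)
h=onplane(c,[(362.5,205),(363,238.5),(286,205),(288,238.5)],62); print(h.round(1),tojig(h).round(1))
for v in (190,222,250):
    row=im[v,255:400].astype(int).sum(1); print(v,row.tolist())
save('w10c',cv2.resize(im[150:300,240:500],None,fx=3,fy=3,interpolation=cv2.INTER_CUBIC))
```

```text
[[565.2  17.5  62. ]
 [608.7  16.3  62. ]
 [557.1 -71.2  62. ]
 [600.4 -74.4  62. ]] [[ 10.6   0.5]
 [ 54.    3.2]
 [ 10.4 -88.6]
 [ 53.8 -87.9]]
190 [433, 380, 348, 394, 395, 395, 312, 195, 185, 204, 200, 191, 196, 181, 199, 229, 202, 194, 204, 211, 200, 209, 198, 200, 208, 195, 199, 195, 174, 190, 178, 187, 204, 179, 200, 171, 175, 206, 209, 204, 188, 187, 209, 200, 217, 222, 208, 217, 217, 185, 193, 211, 218, 176, 101, 348, 435, 327, 319, 394, 396, 395, 372, 245, 321, 425, 428, 420, 416, 419, 422, 413, 416, 423, 331, 313, 393, 397, 393, 386, 286, 333, 302, 70, 61, 174, 202, 200, 188, 209, 214, 190, 210, 213, 206, 193, 184, 200, 201, 207, 214, 197, 197, 208, 181, 212, 195, 181, 189, 185, 197, 203, 199, 178, 167, 193, 217, 211, 206, 193, 218, 190, 181, 225, 225, 194, 209, 204, 174, 206, 213, 186, 270, 373, 396, 370, 310, 340, 380, 381, 376, 378, 380, 388, 390]
222 [419, 409, 402, 404, 405, 406, 414, 416, 362, 254, 179, 199, 193, 181, 204, 208, 226, 223, 200, 180, 221, 219, 183, 200, 218, 212, 220, 207, 222, 229, 196, 187, 210, 219, 204, 194, 196, 209, 206, 197, 201, 186, 194, 207, 1
[... 532 characters left out ...]
 344, 270, 181, 175, 186, 172, 155, 197, 194, 184, 182, 201, 205, 197, 212, 172, 184, 209, 206, 187, 197, 200, 206, 177, 190, 200, 205, 182, 180, 203, 207, 194, 182, 163, 173, 170, 185, 185, 191, 207, 202, 203, 212, 203, 192, 206, 175, 187, 204, 164, 168, 191, 172, 189, 179, 177, 192, 184, 170, 194, 283, 350, 341, 274, 178, 173, 187, 182, 190, 197, 188, 190, 188, 180, 184, 206, 292, 256, 126, 152, 190, 211, 187, 180, 196, 209, 204, 200, 173, 191, 206, 189, 189, 198, 213, 221, 199, 196, 202, 202, 169, 176, 192, 213, 188, 183, 164, 175, 179, 202, 197, 188, 190, 189, 221, 216, 196, 185, 203, 187, 190, 190, 192, 180, 206, 188, 171, 168, 138, 145, 135, 152, 157, 155, 162, 157, 154, 155, 163, 265]
```

View pics/w10c.png

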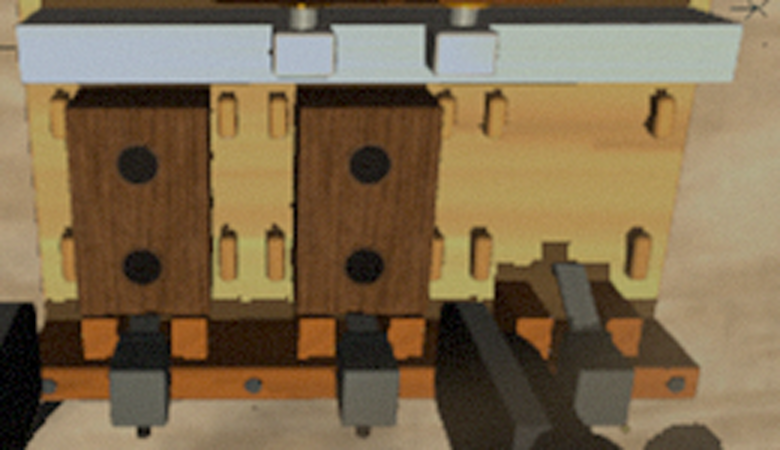

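Run:
```python
from h import *
print(toworld([[31,1.5],[31,-88.5],[32,90]]).round(1))
c=load('w1')
print('tray'); rects(c,20,40,(300,580,180,500),28)
c=load('w10')
print('tray'); rects(c,20,40,(300,580,180,500),28)
c=load('scene0')
print('tray'); rects(c,18,40,(300,580,180,500),28)
c=load('side0')
print('tray'); rects(c,18,40,(300,580,180,500),28)
```

```text
[[585.6  16.6]
 [577.6 -73. ]
 [594.5 104.7]]
tray
ctr 448.4 344.6 size 242 x 178 ang -82.4 deg (long axis) px [537. 111.]
tray
ctr 456.7 284.5 size 178 x 124 ang 7.7 deg (long axis) px [563.  94.]
tray
ctr 443.4 346.6 size 259 x 184 ang -82.6 deg (long axis) px [223. 167.]
tray
```

>>> send_rows --targets '[0.85, 2, 2, -1, 0, 0.85, 4, 4, -2, 0, 0.85, 5.5, 4.6, -4, 0, 0.85, 5.5, 4.6, -7, 0, 0.85, 5.5, 4.6, -10, 0, 0.85, 5.5, 4.6, -12, 0, 0.85, 5.5, 4.6, -12, 0, 0.85, 5.5, 4.6, -12, 0]'

```text
t: 15.75
position: [586.0, 16.5, 108.7]
tcp_rot: [-0.0, 0.738, 0.675, -0.0]
contact_force: [-0.1, -0.5, 0.7]
opening: 0.846
```

Run:
```python
from h import *
pose()
c=shot('wrist','w11')
```

```text
t 15.75 pos [586.   16.5 108.7] jig [[31.4  1.4]] a 84.86 F [-0.1 -0.5  0.7] open 0.846
```

View pics/w11.png

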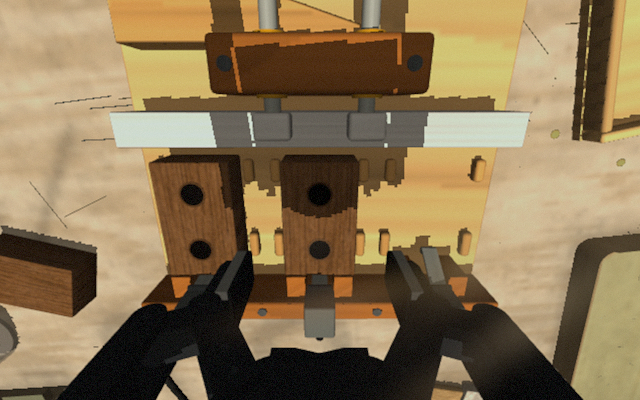

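>>> send_rows --newtons 50 --targets '[0.85, 0, 0, -2, 0, 0.85, 0, 0, -4, 0, 0.85, 0, 0, -6, 0, 0.85, 0, 0, -7.2, 0, 0.85, 0, 0, -7.2, 0]'

```text
t: 16.3
position: [585.6, 16.5, 35.9]
tcp_rot: [-0.0, 0.738, 0.675, -0.0]
contact_force: [-0.1, -0.3, -0.1]
opening: 0.852
```

>>> send_rows --targets '[0.4, 0, 0, 0, 0, 0.4, 0, 0, 0, 0, 0.4, 0, 0, 0, 0, 0.4, 0, 0, 0, 0, 0.4, 0, 0, 0, 0, 0.4, 0, 0, 0, 0]'

```text
t: 16.9
position: [586.6, 16.5, 37.7]
tcp_rot: [0.001, 0.738, 0.675, 0.001]
contact_force: [-2.3, 0.3, 7.6]
opening: 0.635
```

>>> send_rows --targets '[0.4, 0, 0, 0.5, 0, 0.4, 0, 0, 1, 0, 0.4, 0, 0, 2, 0, 0.4, 0, 0, 4, 0, 0.4, 0, 0, 7, 0, 0.4, 0, 0, 10, 0, 0.4, 0, 0, 12, 0, 0.4, 0, 0, 12, 0]'

```text
t: 17.7
position: [587.3, 16.4, 159.8]
tcp_rot: [0.002, 0.738, 0.675, 0.002]
contact_force: [0.3, -0.8, -1.4]
opening: 0.633
```

Run:
```python
from h import *
pose()
c=shot('wrist','w12')
```

```text
t 17.70 pos [587.3  16.4 159.8] jig [[32.7  1.5]] a 84.91 F [ 0.3 -0.8 -1.4] open 0.633
```

View pics/w12.png

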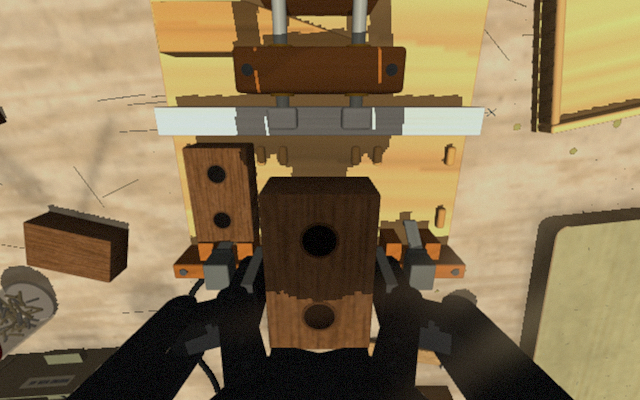

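>>> send_rows --targets '[0.4, -1.5, 4, 0, 0.02, 0.4, -3, 8, 0, 0.05, 0.4, -4.5, 12, 0, 0.08, 0.4, -6, 16, 0, 0.1, 0.4, -8, 20, 0, 0.13, 0.4, -9.5, 24, 0, 0.16, 0.4, -11, 28, 0, 0.18, 0.4, -12.5, 32, 0, 0.2, 0.4, -14, 36, 0, 0.222, 0.4, -14.8, 37.9, 0, 0.222]'

```text
t: 18.75
position: [435.9, 397.9, 154.9]
tcp_rot: [-0.0, 0.657, 0.754, -0.001]
contact_force: [-0.0, 0.2, -0.9]
opening: 0.632
```

>>> send_rows --targets '[0.4, 0, 0, -3, 0, 0.4, 0, 0, -6, 0, 0.4, 0, 0, -6, 0, 0.4, 0, 0, -6, 0]'

```text
t: 19.15
position: [437.6, 395.2, 95.9]
tcp_rot: [-0.0, 0.659, 0.753, -0.001]
contact_force: [-0.3, -0.4, -1.5]
opening: 0.632
```

Run:
```python
from h import *
pose()
c=shot('wrist','w13')
print('tray'); rects(c,20,40,(300,580,180,500),28)
```

```text
t 19.15 pos [437.6 395.2  95.9] jig [[-150.1  365.4]] a 97.63 F [-0.3 -0.4 -1.5] open 0.632
tray
ctr 447.0 353.0 size 247 x 177 ang -82.4 deg (long axis) px [258. 160.]
```

View pics/w13.png

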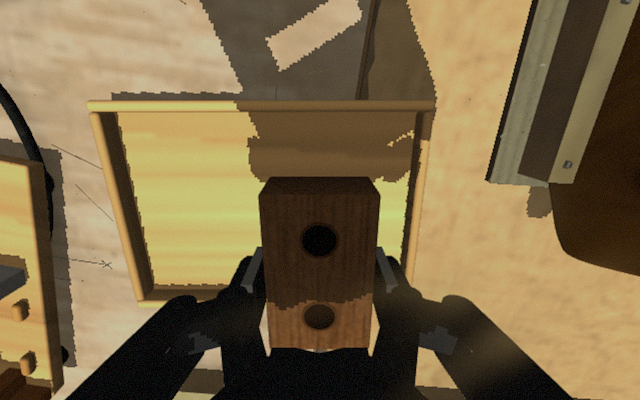

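Run:
```python
from h import *
s,M=pose(); c=load('w13')
P=onplane(c,[(88,102),(435,102),(138,302),(414,270)],28); print(((P-s['position'])@M).round(1)); print(P.round(1))
```

```text
t 19.20 pos [438.2 395.6  97. ] jig [[-149.5  365.9]] a 97.62 F [ 1.   0.1 -0.3] open 0.630
[[-164.3  -84.1   68.9]
 [  80.6  -84.1   69. ]
 [-165.1   87.1   69. ]
 [  81.    53.3   69. ]]
[[376.6 221.6  28. ]
 [344.2 464.4  28. ]
 [546.4 243.5  28. ]
 [480.4 482.9  28. ]]
```

>>> send_rows --targets '[0.4, 0, 0, -3, 0, 0.4, 0, 0, -5, 0, 0.4, 0, 0, -7, 0, 0.4, 0, 0, -7.7, 0, 0.4, 0, 0, -8.05, 0, 0.4, 0, 0, -8.05, 0, 0.75, 0, 0, -8.05, 0, 0.8, 0, 0, -8.05, 0, 0.8, 0, 0, -8.05, 0, 0.8, 0, 0, -8.05, 0]'

```text
t: 20.2
position: [438.0, 395.6, 16.2]
tcp_rot: [0.0, 0.658, 0.753, 0.0]
contact_force: [-0.2, -0.1, 1.1]
opening: 0.8
```

>>> send_rows --targets '[0.8, 0, 0, 1, 0, 0.8, 0, 0, 4, 0, 0.8, 0, 0, 8, 0, 0.8, 1, -4, 12, -0.05, 0.85, 3, -8, 15, -0.07, 0.85, 5, -13, 16, -0.1, 0.85, 6, -18, 16, -0.13, 0.85, 7, -23, 16, -0.16, 0.85, 8, -28, 16, -0.19, 0.85, 9, -33, 16, -0.222]'

```text
t: 21.2
position: [524.4, 81.5, 176.8]
tcp_rot: [0.0, 0.738, 0.675, 0.0]
contact_force: [1.0, 0.3, -0.3]
opening: 0.85
```

Run:
```python
from h import *
pose()
c=shot('wrist','w14')
```

```text
t 21.20 pos [524.4  81.5 176.8] jig [[-35.8  60.7]] a 84.85 F [ 1.   0.3 -0.3] open 0.850
```

View pics/w14.png

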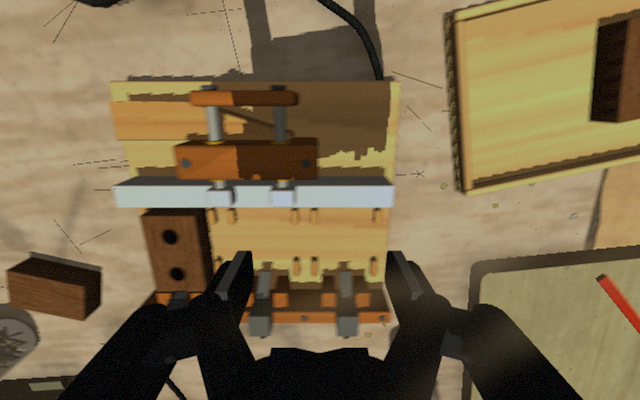

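>>> send_rows --targets '[0.85, 2, -4, 0, 0, 0.85, 4, -8, -2, 0, 0.85, 5, -12, -4, 0, 0.85, 5, -13.9, -6, 0, 0.85, 5, -13.9, -6, 0, 0.85, 5, -13.9, -6, 0]'

```text
t: 21.85
position: [574.2, -55.3, 116.3]
tcp_rot: [-0.0, 0.738, 0.675, 0.0]
contact_force: [0.6, 0.6, 0.3]
opening: 0.85
```

Run:
```python
from h import *
s,M=pose()
c=shot('wrist','w15')
print(proj(c,[np.r_[s['position'][:2],62]]))
```

```text
t 21.85 pos [574.2 -55.3 116.3] jig [[ 26.  -71.2]] a 84.87 F [0.6 0.6 0.3] open 0.850
[[319.7863708  218.31252904]]
```

View pics/w15.png

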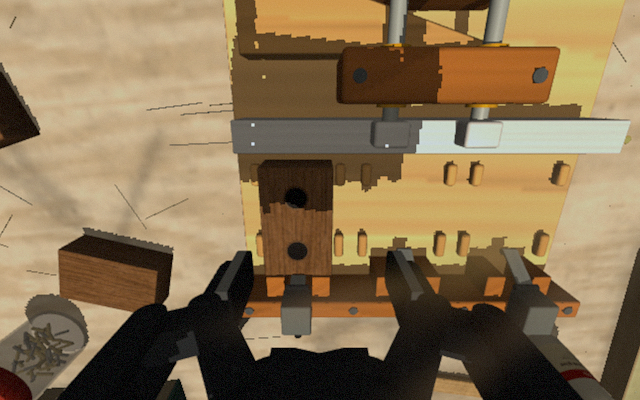

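Run:
```python
from h import *
c=load('w15'); p=onplane(c,[(296,198),(297,250),(296.5,223)],62); print(p,tojig(p))
p=onplane(c,[(261,250),(332,250),(260,180),(331,180)],62); print(p,tojig(p))
```

```text
[[556.44445513 -71.36196096  62.        ]
 [599.60266153 -75.63147721  62.        ]
 [576.48109372 -73.32941485  62.        ]] [[  9.77203231 -88.74461715]
 [ 53.13891384 -89.16071225]
 [ 29.90424259 -88.92313912]]
[[ 597.05258363 -103.90287353   62.        ]
 [ 602.08185926  -48.14589277   62.        ]
 [ 540.45584765  -95.64092421   62.        ]
 [ 545.06079505  -44.59873886   62.        ]] [[  53.11209742 -117.54687135]
 [  53.16498489  -61.5635549 ]
 [  -3.99501595 -114.3487576 ]
 [  -3.94565842  -63.09929136]]
```

>>> send_rows --targets '[0.85, 0.3, -1.8, 0, 0, 0.85, 0.3, -1.8, -2, 0, 0.85, 0.3, -1.8, -4, 0, 0.85, 0.3, -1.8, -4, 0]'

```text
t: 22.3
position: [576.4, -73.3, 74.6]
tcp_rot: [-0.001, 0.738, 0.675, -0.001]
contact_force: [-0.1, -0.2, -0.4]
opening: 0.851
```

Centred on lane 2's bored block. Down and grip, then lift.

>>> send_rows --newtons 50 --targets '[0.85, 0, 0, -2, 0, 0.85, 0, 0, -3.8, 0, 0.85, 0, 0, -3.8, 0, 0.4, 0, 0, -3.8, 0, 0.4, 0, 0, -3.8, 0, 0.4, 0, 0, -3.8, 0, 0.4, 0, 0, -3.8, 0, 0.4, 0, 0, -3.8, 0, 0.4, 0, 0, -3.8, 0]'

```text
t: 23.2
position: [578.1, -73.6, 39.5]
tcp_rot: [0.001, 0.738, 0.675, 0.001]
contact_force: [-2.8, 1.2, 7.3]
opening: 0.63
```

>>> send_rows --targets '[0.4, 0, 0, 0.5, 0, 0.4, 0, 0, 1, 0, 0.4, 0, 0, 2, 0, 0.4, 0, 0, 4, 0, 0.4, 0, 0, 7, 0, 0.4, 0, 0, 10, 0, 0.4, 0, 0, 12, 0, 0.4, 0, 0, 12, 0]'

```text
t: 24.0
position: [578.7, -73.8, 161.3]
tcp_rot: [0.002, 0.738, 0.675, 0.002]
contact_force: [0.1, -0.3, -0.4]
opening: 0.63
```

Run:
```python
from h import *
s,M=pose()
c=shot('wrist','w16')
```

```text
t 24.00 pos [578.7 -73.8 161.3] jig [[ 32.1 -89.2]] a 84.91 F [ 0.1 -0.3 -0.4] open 0.630
```

View pics/w16.png

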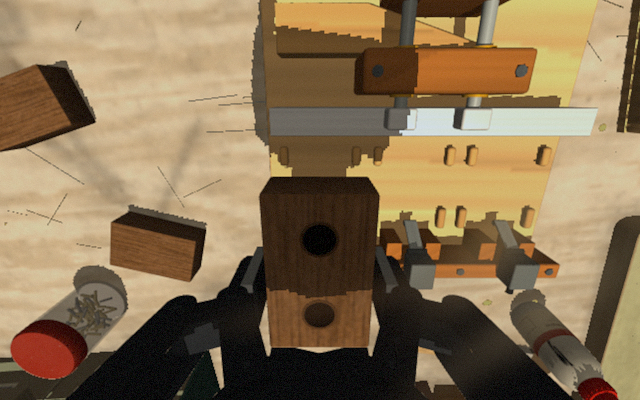

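>>> send_rows --targets '[0.4, -1, 4, 0, 0.02, 0.4, -2, 8, 0, 0.05, 0.4, -4, 12, 0, 0.08, 0.4, -5, 16, 0, 0.1, 0.4, -7, 20, 0, 0.13, 0.4, -8, 24, 0, 0.16, 0.4, -10, 28, 0, 0.18, 0.4, -11, 32, 0, 0.2, 0.4, -12, 35, 0, 0.222, 0.4, -12.8, 37.8, 0, 0.222]'

```text
t: 25.05
position: [447.8, 305.7, 156.5]
tcp_rot: [-0.0, 0.658, 0.753, -0.001]
contact_force: [-0.3, 0.6, 0.2]
opening: 0.629
```

>>> send_rows --targets '[0.4, 0, 0, -3, 0, 0.4, 0, 0, -6, 0, 0.4, 0, 0, -6.5, 0, 0.4, 0, 0, -6.5, 0]'

```text
t: 25.45
position: [448.6, 304.1, 91.8]
tcp_rot: [-0.0, 0.659, 0.753, -0.001]
contact_force: [0.2, 0.2, -0.1]
opening: 0.628
```

Run:
```python
from h import *
s,M=pose()
c=shot('wrist','w17')
P=onplane(c,[(200,102)],28); print(((P-s['position'])@M).round(1))
W,m=dark(c,34,46,(380,500,340,460)); m=cv2.morphologyEx(m.astype(np.uint8),cv2.MORPH_OPEN,np.ones((3,3)))
for cn in cv2.findContours(m,0,1)[0]:
  if cv2.contourArea(cn)>200:
    P=onplane(c,cn[:,0],40); L=((P-s['position'])@M); print(L.min(0),L.max(0))
```

```text
t 25.45 pos [448.6 304.1  91.8] jig [[-131.   275.6]] a 97.62 F [ 0.2  0.2 -0.1] open 0.628
[[-83.2 -83.4  64.1]]
[ 61.62346057 -44.51595585  51.54139676] [117.71182438  45.31382845  51.83643023]
```

View pics/w17.png

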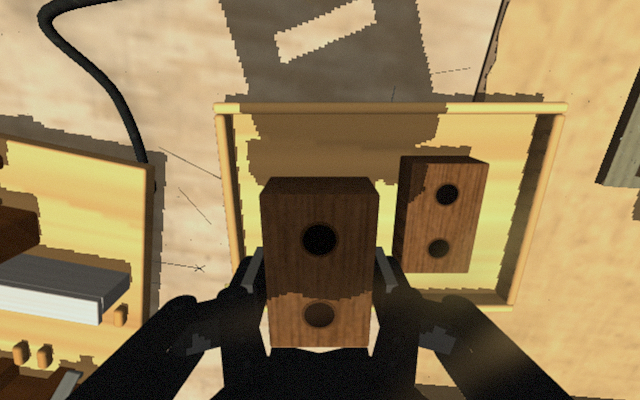

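>>> send_rows --targets '[0.4, 0, 0, -3, 0, 0.4, 0, 0, -5, 0, 0.4, 0, 0, -6.5, 0, 0.4, 0, 0, -7.2, 0, 0.4, 0, 0, -7.4, 0, 0.4, 0, 0, -7.4, 0, 0.75, 0, 0, -7.4, 0, 0.8, 0, 0, -7.4, 0, 0.8, 0, 0, -7.4, 0, 0.8, 0, 0, -7.4, 0]'

```text
t: 26.5
position: [449.4, 304.6, 19.0]
tcp_rot: [0.0, 0.658, 0.753, 0.0]
contact_force: [0.9, -0.2, 0.2]
opening: 0.799
```

>>> send_rows --targets '[0.8, 0, 0, 1, 0, 0.8, 0, 0, 4, 0, 0.8, 0, 0, 8, 0, 0.8, 0, 0, 13, 0, 0.8, 0, 0, 17, 0, 0.8, 0, 0, 17, 0]'

```text
t: 27.1
position: [451.3, 305.7, 195.0]
tcp_rot: [0.002, 0.658, 0.753, 0.005]
contact_force: [-0.4, 0.3, -0.0]
opening: 0.802
```

Run:
```python
from h import *
s,M=pose()
c=shot('wrist','w18')
rects(c,34,46,(360,530,220,470),40)
c=shot('scene','s3'); save('s3c',cv2.resize(c['img'][130:390,240:500],None,fx=2.3,fy=2.3))
```

```text
t 27.10 pos [451.3 305.7 195. ] jig [[-128.4  277.5]] a 97.64 F [-0.4  0.3 -0. ] open 0.802
ctr 436.8 393.1 size 89 x 56 ang 7.6 deg (long axis) px [401. 176.]
ctr 448.7 303.2 size 89 x 55 ang 7.6 deg (long axis) px [317. 176.]
```

View pics/w18.png

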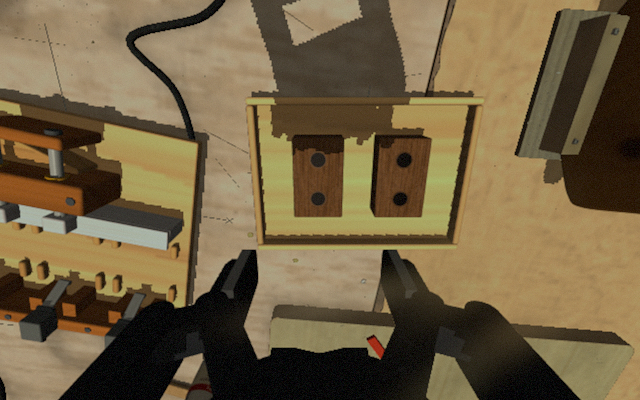

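View pics/s3c.png

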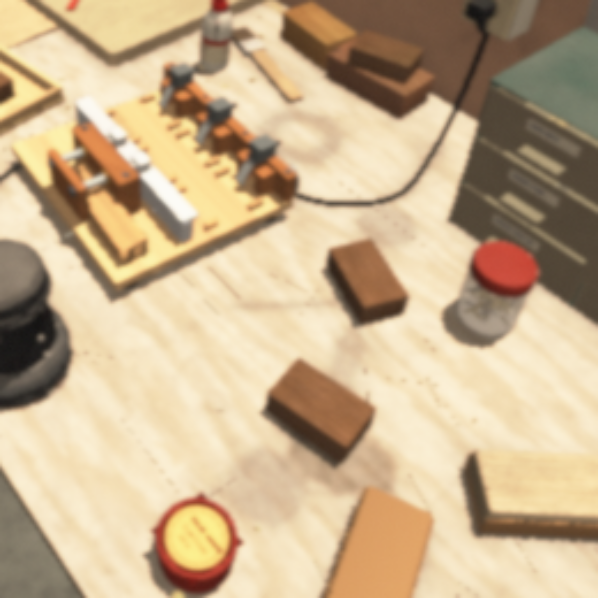

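>>> send_rows --targets '[0.85, 1, -5, 0, -0.14, 0.85, 2, -10, 0, -0.28, 0.85, 3, -15, 0, -0.42, 0.85, 5, -20, 0, -0.56, 0.85, 7, -25, 0, -0.7, 0.85, 9, -30, 0, -0.84, 0.85, 11, -35, 0, -0.98, 0.85, 13, -40, 0, -1.12, 0.85, 15, -45, 0, -1.26, 0.85, 16, -48, 0, -1.4]'

```text
t: 28.2
position: [606.4, -170.2, 187.2]
tcp_rot: [-0.001, 0.989, 0.148, -0.001]
contact_force: [0.2, 0.1, 0.7]
opening: 0.847
```

>>> send_rows --targets '[0.85, 1, -4, 0, -0.14, 0.85, 2, -8, 0, -0.28, 0.85, 2.2, -9, 0, -0.42, 0.85, 2.2, -9, 0, -0.56, 0.85, 2.2, -9, 0, -0.65, 0.85, 2.2, -9, 0, -0.65, 0.85, 2.2, -9, 0, -0.65]'

```text
t: 28.9
position: [628.3, -258.0, 187.6]
tcp_rot: [-0.0, 0.985, -0.171, -0.001]
contact_force: [0.2, 0.1, 0.5]
opening: 0.853
```

Run:
```python
from h import *
s,M=pose()
c=shot('wrist','w19')
rects(c,24,40,(440,760,-450,-160),32)
```

```text
t 28.90 pos [ 628.3 -258.   187.6] jig [[  97.9 -268.3]] a -19.66 F [0.2 0.1 0.5] open 0.853
ctr 502.7 -379.3 size 54 x 27 ang 51.0 deg (long axis) px [255. 299.]
ctr 472.3 -310.5 size 62 x 26 ang 27.0 deg (long axis) px [213. 264.]
ctr 708.8 -345.3 size 60 x 24 ang 15.1 deg (long axis) px [409. 227.]
ctr 637.1 -262.8 size 89 x 55 ang 70.2 deg (long axis) px [327. 181.]
```

View pics/w19.png

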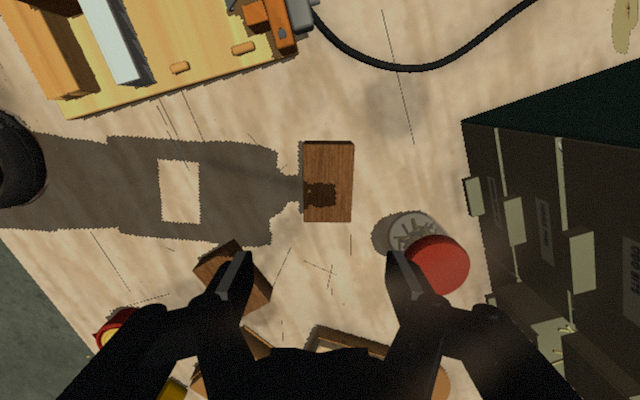

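>>> send_rows --newtons 50 --targets '[0.85, 0.9, -0.5, -4, 0, 0.85, 0.9, -0.5, -8, 0, 0.85, 0.9, -0.5, -12, 0, 0.85, 0.9, -0.5, -15, 0, 0.85, 0.9, -0.5, -17, 0, 0.85, 0.9, -0.5, -18.1, 0, 0.85, 0.9, -0.5, -18.1, 0, 0.4, 0.9, -0.5, -18.1, 0, 0.4, 0.9, -0.5, -18.1, 0, 0.4, 0.9, -0.5, -18.1, 0]'

```text
t: 29.95
position: [638.4, -263.7, 9.4]
tcp_rot: [0.0, 0.985, -0.172, 0.001]
contact_force: [-0.4, 0.5, 5.6]
opening: 0.636
```

>>> send_rows --targets '[0.4, 0, 0, 0, 0, 0.4, 0, 0, 0, 0, 0.4, 0, 0, 0, 0, 0.4, 0, 0, 1, 0, 0.4, 0, 0, 3, 0, 0.4, 0, 0, 6, 0, 0.4, 0, 0, 10, 0, 0.4, 0, 0, 14, 0, 0.4, 0, 0, 15, 0, 0.4, 0, 0, 15, 0]'

```text
t: 30.95
position: [638.2, -263.6, 160.1]
tcp_rot: [0.0, 0.985, -0.172, 0.002]
contact_force: [0.9, -0.0, -2.0]
opening: 0.633
```

```bash
cat >> h.py <<'E'
def held(c,s,M,off=25):
    "contour of held block's top, in tool coords"
    W=cloud(c); L=(W-s['position'])@M
    with np.errstate(invalid='ignore'):
        m=(abs(L[...,2]+off)<8)&(abs(L[...,0])<40)&(abs(L[...,1])<70)
    m=cv2.morphologyEx(m.astype(np.uint8),cv2.MORPH_OPEN,np.ones((5,5)))
    cn=max(cv2.findContours(m,0,1)[0],key=cv2.contourArea)
    top=np.median(L[m>0][:,2]); P=onplane(c,cn[:,0],s['position'][2]-top)
    q=((P-s['position'])@M)[:,:2]
    print('held top %.1f'%top,'min',q.min(0).round(1),'max',q.max(0).round(1), cv2.minAreaRect(q.astype(np.float32)))
E
python3 - <<'E'
from h import *
s,M=pose()
c=shot('wrist','w20'); held(c,s,M)
E
```

```text
t 30.95 pos [ 638.2 -263.6  160.1] jig [[ 108.3 -273. ]] a -19.82 F [ 0.9 -0.  -2. ] open 0.633
held top -22.2 min [-42.6 -45.5] max [42.6 44.6] ((-0.009746551513671875, -0.4738578796386719), (85.15564727783203, 90.02464294433594), 0.1111748069524765)
```

View pics/w20.png

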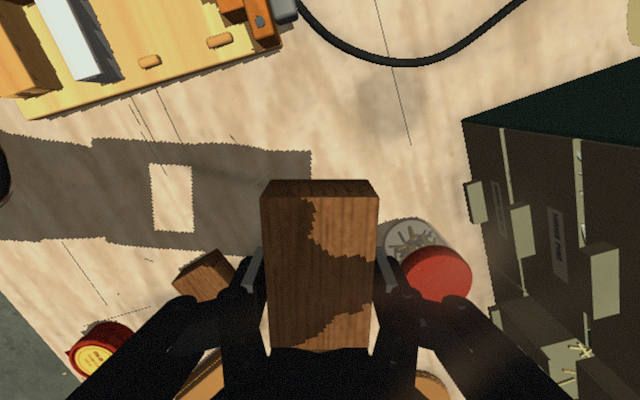

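Run:
```python
from h import *
c=load('w15')
save('w15c',cv2.resize(c['img'][150:270,320:580],None,fx=3,fy=3,interpolation=cv2.INTER_CUBIC))
```

```text
(no output)
```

View pics/w15c.png

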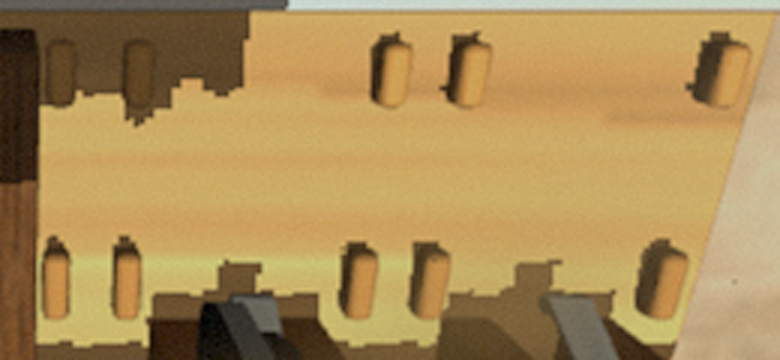

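Run:
```python
from h import *
c=load('w15')
for z in (37,):
    P=tojig(onplane(c,[(371,173),(447,173),(366.7,245),(437,245),(358/1+5,242),(333.5,243)],z)); print(P.round(1)); print((P[0]+P[1])/2,(P[2]+P[3])/2)
P=tojig(onplane(c,[(320+155/3,173),(320+378/3,173)],39));print(P)
# other side of lane0
P=tojig(onplane(c,[(320+488/3,173),(320+703/3,173),(320+448/3,245),(320+648/3,245)],38));print(P.round(1), P[:2].mean(0),P[2:].mean(0))
```

```text
[[ -2.9 -29.8]
 [ -2.8  31.5]
 [ 62.3 -29.7]
 [ 62.4  32.4]
 [ 59.4 -33.1]
 [ 60.3 -59. ]]
[-2.86041824  0.84881792] [62.36374614  1.3288186 ]
[[ -3.38646299 -29.65291501]
 [ -3.32913071  29.77401203]]
[[ -3.1  59.7]
 [ -3.  117.2]
 [ 61.9  60.3]
 [ 61.9 118.9]] [-3.02420496 88.45919966] [61.9046241  89.60532103]
```

>>> send_rows --targets '[0.4, -0.5, 3, 0, 0.14, 0.4, -1, 6, 0, 0.28, 0.4, -1.5, 9, 0, 0.42, 0.4, -2, 12, 0, 0.56, 0.4, -2.5, 15, 0, 0.7, 0.4, -3, 18, 0, 0.84, 0.4, -4, 21, 0, 0.98, 0.4, -5, 24, 0, 1.12, 0.4, -5.5, 26, 0, 1.26, 0.4, -5.8, 28, 0, 1.4]'

```text
t: 32.0
position: [578.0, 17.8, 155.8]
tcp_rot: [-0.001, 0.863, 0.506, -0.002]
contact_force: [0.8, 0.9, -0.8]
opening: 0.631
```

>>> send_rows --targets '[0.4, 0, 0, 0, 0.14, 0.4, 0, 0, 0, 0.28, 0.4, 0, 0, 0, 0.428, 0.4, 0, 0, 0, 0.428, 0.4, 0, 0, -4, 0.428, 0.4, 0, 0, -6, 0.428, 0.4, 0, 0, -6, 0.428, 0.4, 0, 0, -6, 0.428]'

```text
t: 32.8
position: [579.5, 16.6, 97.6]
tcp_rot: [-0.0, 0.739, 0.674, -0.0]
contact_force: [-0.3, 0.1, -1.5]
opening: 0.628
```

Run:
```python
from h import *
s,M=pose()
c=shot('wrist','w21'); held(c,s,M)
print((toworld([[26,1.0]])-s['position'][:2])/10)
```

```text
t 32.80 pos [579.5  16.6  97.6] jig [[24.9  1. ]] a 84.76 F [-0.3  0.1 -1.5] open 0.628
held top -22.3 min [-42.7 -45.5] max [42.  44.9] ((-0.3511924743652344, -0.2980232238769531), (84.63270568847656, 90.41493225097656), 0.006630109157413244)
[[ 0.11156819 -0.00646146]]
```

View pics/w21.png

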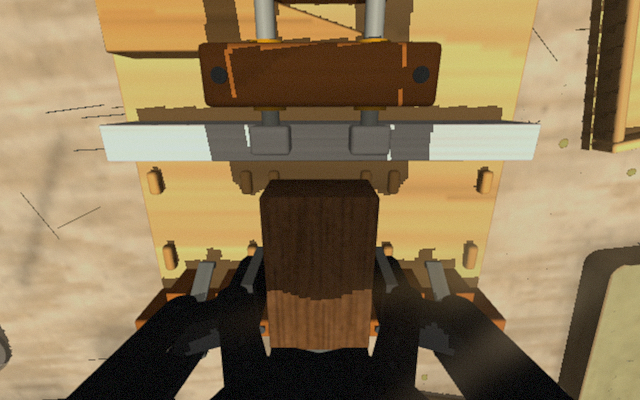

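>>> send_rows --targets '[0.4, 0.1, 0, -2, 0.002, 0.4, 0.1, 0, -4, 0.002, 0.4, 0.1, 0, -4.7, 0.002, 0.4, 0.1, 0, -5.2, 0.002, 0.4, 0.1, 0, -5.6, 0.002, 0.4, 0.1, 0, -5.7, 0.002, 0.4, 0.1, 0, -5.7, 0.002]'

```text
t: 33.55
position: [580.9, 16.7, 41.2]
tcp_rot: [0.0, 0.737, 0.676, 0.0]
contact_force: [-0.4, -0.9, -0.7]
opening: 0.632
```

Run:
```python
from h import *
s,M=pose()
c=shot('wrist','w22'); held(c,s,M)
```

```text
t 33.55 pos [580.9  16.7  41.2] jig [[26.3  1.1]] a 85.02 F [-0.4 -0.9 -0.7] open 0.632
held top -22.5 min [-42.1 -45.1] max [41.8 47. ] ((-0.10504150390625, 0.9208183288574219), (83.8943862915039, 92.0790023803711), 0.021258998662233353)
```

View pics/w22.png

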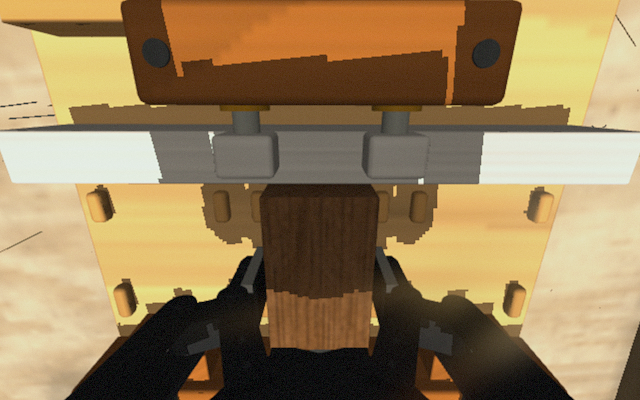

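>>> send_rows --targets '[0.4, 0.15, -0.01, -0.05, 0, 0.4, 0.3, -0.03, -0.1, 0, 0.4, 0.4, -0.04, -0.1, 0, 0.4, 0.5, -0.04, -0.1, 0, 0.4, 0.5, -0.04, -0.1, 0]'

```text
t: 34.1
position: [584.6, 16.3, 39.5]
tcp_rot: [-0.001, 0.737, 0.676, -0.001]
contact_force: [-5.4, -0.0, 1.7]
opening: 0.632
```

Run:
```python
from h import *
s,M=pose()
```

```text
t 34.10 pos [584.6  16.3  39.5] jig [[30.   1.1]] a 85.01 F [-5.4 -0.   1.7] open 0.632
```

>>> send_rows --targets '[0.4, 0.1, -0.01, 0, 0, 0.4, 0.2, -0.02, 0, 0, 0.4, 0.2, -0.02, 0, 0, 0.4, 0.2, -0.02, 0, 0]'

```text
t: 34.5
position: [584.6, 16.4, 39.3]
tcp_rot: [-0.003, 0.737, 0.676, -0.003]
contact_force: [-17.8, 1.3, 9.1]
opening: 0.633
```

Run:
```python
from h import *
s,M=pose()
c=shot('wrist','w23'); held(c,s,M)
c=shot('side','d2'); save('d2c',cv2.resize(c['img'][150:260,240:380],None,fx=5,fy=5,interpolation=cv2.INTER_CUBIC))
```

```text
t 34.50 pos [584.6  16.4  39.3] jig [[30.   1.1]] a 85.01 F [-17.8   1.3   9.1] open 0.633
held top -22.5 min [-42.6 -45. ] max [41.8 46.5] ((-0.38409423828125, 0.7755661010742188), (84.44850158691406, 91.54711151123047), 0.01910870335996151)
```

View pics/d2c.png

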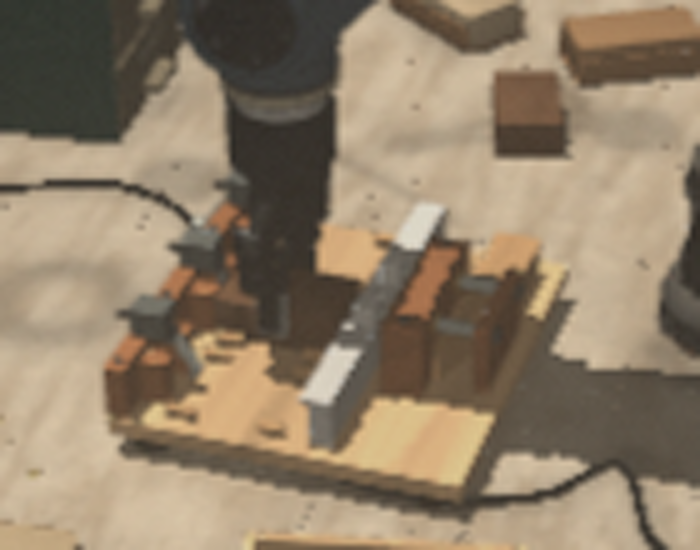

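>>> send_rows --targets '[0.4, -0.1, 0.01, 0, 0, 0.7, -0.1, 0.01, 0, 0, 0.8, -0.1, 0.01, 0, 0, 0.8, -0.1, 0.01, 0, 0, 0.8, -0.1, 0.01, 0, 0, 0.8, -0.1, 0.01, 1, 0, 0.8, -0.1, 0.01, 4, 0, 0.8, -0.1, 0.01, 8, 0, 0.8, -0.1, 0.01, 12, 0, 0.8, -3, 0.01, 15, 0]'

```text
t: 35.6
position: [559.7, 16.0, 193.2]
tcp_rot: [0.002, 0.737, 0.676, 0.002]
contact_force: [0.2, 0.7, 0.8]
opening: 0.799
```

>>> send_rows --targets '[0.85, -4, 0, 0, 0, 0.85, -4, 0, 0, 0, 0.85, -4, 0, 0, 0]'

```text
t: 35.9
position: [517.7, 16.2, 190.8]
tcp_rot: [0.001, 0.737, 0.676, 0.001]
contact_force: [0.2, 0.3, 1.1]
opening: 0.85
```

Run:
```python
from h import *
s,M=pose()
c=shot('wrist','w24')
save('w24c',cv2.resize(c['img'][100:300,200:460],None,fx=3,fy=3,interpolation=cv2.INTER_CUBIC))
rects(c,56,65,(500,680,-160,160),62)
```

```text
t 35.90 pos [517.7  16.2 190.8] jig [[-36.6  -5. ]] a 85.03 F [0.2 0.3 1.1] open 0.850
ctr 594.8 11.2 size 156 x 113 ang 85.0 deg (long axis) px [322. 272.]
```

View pics/w24c.png

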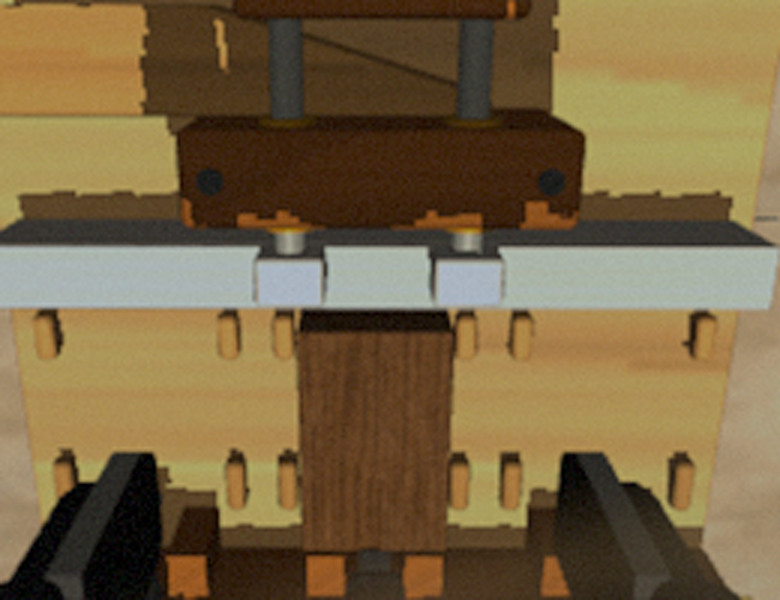

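>>> send_rows --targets '[0.85, -0.5, -4, 0, -0.14, 0.85, -1, -8, 0, -0.28, 0.85, -1.5, -12, 0, -0.42, 0.85, -2, -16, 0, -0.56, 0.85, -2.5, -20, 0, -0.7, 0.85, -3, -24, 0, -0.84, 0.85, -3.5, -28, 0, -0.98, 0.85, -4, -32, 0, -1.12, 0.85, -4, -35, 0, -1.26, 0.85, -4, -35.6, 0, -1.27]'

```text
t: 36.95
position: [477.9, -343.2, 189.4]
tcp_rot: [0.0, 0.995, 0.104, 0.0]
contact_force: [0.2, 0.0, 0.9]
opening: 0.85
```

>>> send_rows --targets '[0.85, 0, 0, 0, 0, 0.85, 0, 0, 0, 0, 0.85, 0, 0, 0, 0]'

```text
t: 37.25
position: [478.0, -338.8, 189.8]
tcp_rot: [-0.0, 0.994, 0.108, -0.0]
contact_force: [0.7, 0.7, 0.1]
opening: 0.849
```

Run:
```python
from h import *
s,M=pose()
c=shot('wrist','w25')
rects(c,24,40,(400,600,-430,-260),32)
```

```text
t 37.25 pos [ 478.  -338.8  189.8] jig [[ -44.6 -362.1]] a 12.41 F [0.7 0.7 0.1] open 0.849
ctr 478.2 -347.9 size 90 x 55 ang -77.8 deg (long axis) px [317. 187.]
```

View pics/w25.png

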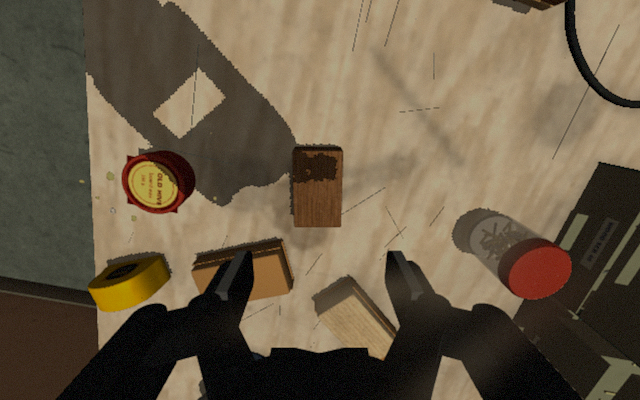

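Run:
```python
from h import *
s,M=pose(); c=load('w25')
P=onplane(c,[(195,262),(283,240),(315,300),(350,278)],35); print(((P-s['position'])@M).round(1))
```

```text
t 37.30 pos [ 478.  -338.8  189.9] jig [[ -44.6 -362.1]] a 12.39 F [ 0.1 -0.8 -0.3] open 0.852
[[-149.2   99.9  154.9]
 [ -41.5   70.3  154.9]
 [  -4.3  155.6  154.9]
 [  39.1  122.8  154.9]]
```

>>> send_rows --newtons 50 --targets '[0.85, 0, -0.9, -4, -0.003, 0.85, 0, -0.9, -8, -0.003, 0.85, 0, -0.9, -12, -0.003, 0.85, 0, -0.9, -15, -0.003, 0.85, 0, -0.9, -17, -0.003, 0.85, 0, -0.9, -18.3, -0.003, 0.85, 0, -0.9, -18.3, -0.003, 0.4, 0, -0.9, -18.3, -0.003, 0.4, 0, -0.9, -18.3, -0.003, 0.4, 0, -0.9, -18.3, -0.003]'

```text
t: 38.3
position: [478.3, -349.3, 8.2]
tcp_rot: [0.001, 0.994, 0.105, 0.001]
contact_force: [0.7, 0.7, 5.8]
opening: 0.63
```

>>> send_rows --targets '[0.4, 0, 0, 0, 0, 0.4, 0, 0, 0, 0, 0.4, 0, 0, 0, 0, 0.4, 0, 0, 1, 0, 0.4, 0, 0, 3, 0, 0.4, 0, 0, 6, 0, 0.4, 0, 0, 10, 0, 0.4, 0, 0, 14, 0, 0.4, 0, 0, 15, 0, 0.4, 0, 0, 15, 0]'

```text
t: 39.3
position: [478.2, -349.3, 158.9]
tcp_rot: [0.001, 0.994, 0.105, 0.001]
contact_force: [-0.1, 1.0, -0.8]
opening: 0.63
```

Run:
```python
from h import *
s,M=pose()
c=shot('wrist','w26'); held(c,s,M)
print((toworld([[23.5,-89.3]])-s['position'][:2])/10, np.radians(84.9)-np.arctan2(M[1,0],M[0,0]))
```

```text
t 39.30 pos [ 478.2 -349.3  158.9] jig [[ -43.5 -372.5]] a 12.09 F [-0.1  1.  -0.8] open 0.630
held top -23.4 min [-41.5 -46.4] max [41.2 43.9] ((-0.1070404052734375, -1.2838668823242188), (82.71174621582031, 90.24424743652344), 0.08313659578561783)
[[ 9.19037404 27.61436477]] 1.2707993144766119
```

View pics/w26.png

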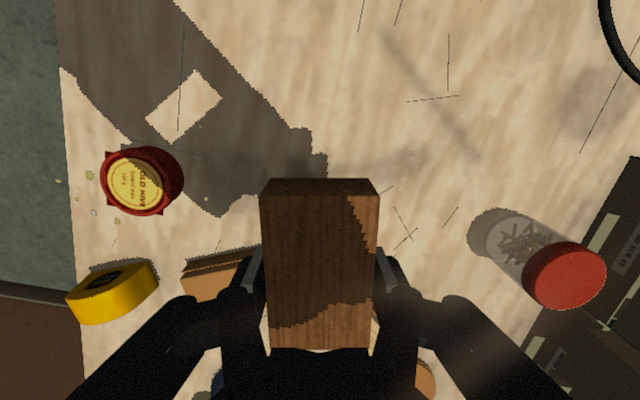

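>>> send_rows --targets '[0.4, 1, 3, 0, 0.14, 0.4, 2, 6, 0, 0.28, 0.4, 3, 9, 0, 0.42, 0.4, 4, 12, 0, 0.56, 0.4, 5, 15, 0, 0.7, 0.4, 6, 18, 0, 0.84, 0.4, 7, 21, 0, 0.98, 0.4, 8, 24, 0, 1.12, 0.4, 9, 26, 0, 1.26, 0.4, 9.3, 27.6, 0, 1.27]'

```text
t: 40.35
position: [570.3, -71.4, 155.0]
tcp_rot: [-0.001, 0.737, 0.676, -0.001]
contact_force: [0.3, -0.3, -0.6]
opening: 0.631
```

>>> send_rows --targets '[0.4, 0, 0, 0, 0, 0.4, 0, 0, -3, 0, 0.4, 0, 0, -6, 0, 0.4, 0, 0, -6, 0, 0.4, 0, 0, -6, 0]'

```text
t: 40.85
position: [570.3, -73.4, 96.8]
tcp_rot: [-0.0, 0.739, 0.674, -0.0]
contact_force: [-0.5, -0.0, -0.8]
opening: 0.631
```

Run:
```python
from h import *
s,M=pose()
c=shot('wrist','w27'); held(c,s,M)
print((toworld([[25,-89.3]])-s['position'][:2])/10, np.radians(84.9)-np.arctan2(M[1,0],M[0,0]))
```

```text
t 40.85 pos [570.3 -73.4  96.8] jig [[ 23.7 -89.6]] a 84.71 F [-0.5 -0.  -0.8] open 0.631
held top -23.5 min [-41.2 -46.3] max [42.1 43.7] ((0.42111968994140625, -1.3402862548828125), (83.26273345947266, 89.99124908447266), 0.02190588042140007)
[[0.13103337 0.01612324]] 0.0032995928522749907
```

View pics/w27.png

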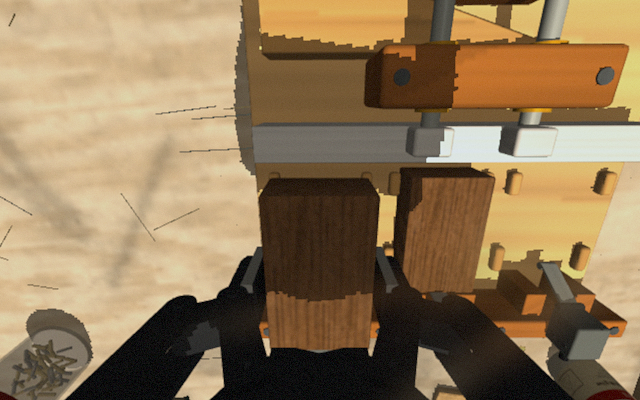

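>>> send_rows --targets '[0.4, 0.1, 0, -2, 0.003, 0.4, 0.1, 0, -4, 0.003, 0.4, 0.1, 0, -4.7, 0.003, 0.4, 0.1, 0, -5.2, 0.003, 0.4, 0.1, 0, -5.6, 0.003, 0.4, 0.1, 0, -5.75, 0.003, 0.4, 0.1, 0, -5.75, 0.003]'

```text
t: 41.6
position: [571.8, -72.9, 39.6]
tcp_rot: [0.0, 0.737, 0.676, 0.0]
contact_force: [-0.1, 0.1, -1.0]
opening: 0.631
```

>>> send_rows --targets '[0.4, 0.15, -0.01, 0, 0, 0.4, 0.3, -0.03, 0, 0, 0.4, 0.4, -0.04, 0, 0, 0.4, 0.5, -0.04, 0, 0, 0.4, 0.6, -0.05, 0, 0, 0.4, 0.6, -0.05, 0, 0]'

```text
t: 42.2
position: [577.6, -73.3, 39.2]
tcp_rot: [-0.0, 0.737, 0.676, -0.0]
contact_force: [-0.4, 0.2, -1.9]
opening: 0.628
```

Run:
```python
from h import *
s,M=pose()
c=shot('wrist','w28'); held(c,s,M)
```

```text
t 42.20 pos [577.6 -73.3  39.2] jig [[ 31.  -88.8]] a 85.03 F [-0.4  0.2 -1.9] open 0.628
held top -23.8 min [-42.2 -46.5] max [40.8 45.5] ((-0.6598968505859375, -0.45154571533203125), (83.0128402709961, 91.98027801513672), 0.02240738272666931)
```

View pics/w28.png

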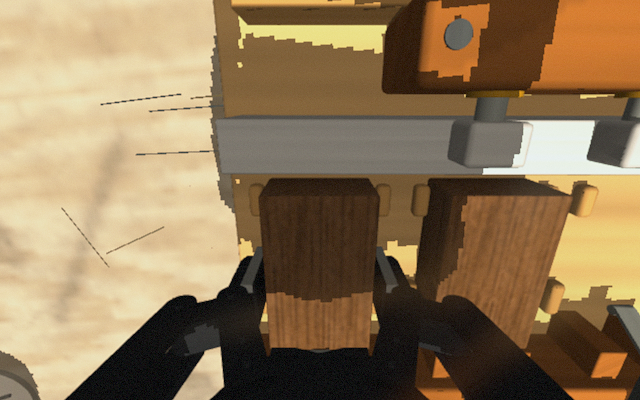

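Just short of contact; push a little more.

>>> send_rows --targets '[0.4, 0.1, -0.01, 0, 0, 0.4, 0.2, -0.02, 0, 0, 0.4, 0.2, -0.02, 0, 0, 0.4, 0.2, -0.02, 0, 0]'

```text
t: 42.65
position: [577.6, -73.2, 38.8]
tcp_rot: [-0.002, 0.737, 0.676, -0.002]
contact_force: [-10.6, 0.4, 3.6]
opening: 0.632
```

Run:
```python
from h import *
pose()
```

```text
t 42.65 pos [577.6 -73.2  38.8] jig [[ 31.  -88.7]] a 85.01 F [-10.6   0.4   3.6] open 0.632
```

>>> send_rows --targets '[0.4, -0.1, 0.01, 0, 0, 0.7, -0.1, 0.01, 0, 0, 0.8, -0.1, 0.01, 0, 0, 0.8, -0.1, 0.01, 0, 0, 0.8, -0.1, 0.01, 0, 0, 0.8, -0.1, 0.01, 1, 0, 0.8, -0.1, 0.01, 4, 0, 0.8, -0.1, 0.01, 8, 0, 0.8, -0.1, 0.01, 12, 0, 0.8, -3, 2, 15, 0]'

```text
t: 43.65
position: [551.8, -54.8, 192.7]
tcp_rot: [0.002, 0.738, 0.675, 0.001]
contact_force: [-0.4, 0.3, 0.4]
opening: 0.799
```

>>> send_rows --targets '[0.8, -4, 3, 0, 0, 0.8, -4, 3, 0, 0, 0.8, -4, 3, 0, 0]'

```text
t: 43.95
position: [509.6, -23.2, 190.4]
tcp_rot: [0.001, 0.737, 0.676, 0.0]
contact_force: [0.2, -0.7, 0.4]
opening: 0.803
```

Run:
```python
from h import *
s,M=pose()
c=shot('wrist','w29')
save('w29c',cv2.resize(c['img'][60:300,180:460],None,fx=2.8,fy=2.4,interpolation=cv2.INTER_CUBIC))
```

```text
t 43.95 pos [509.6 -23.2 190.4] jig [[-41.2 -44.9]] a 85.08 F [ 0.2 -0.7  0.4] open 0.803
```

View pics/w29c.png

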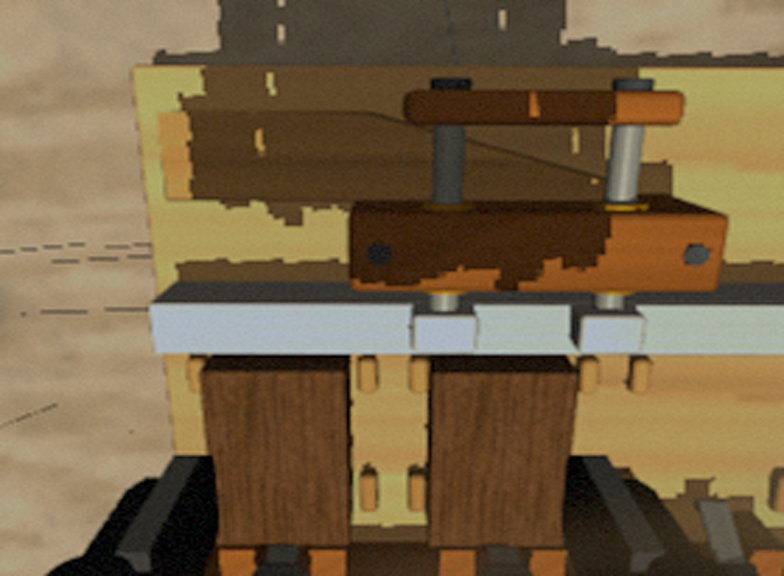

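Run:
```python
from h import *
c=load('scene0'); W=cloud(c)
for uv in [(380,142),(408,153),(395,165),(205,88),(215,70),(628,370),(480,340),(405,360)]: print(uv,W[uv[1],uv[0]].round(0))
save('s0d',cv2.resize(c['img'][30:180,80:440],None,fx=2.2,fy=2.2,interpolation=cv2.INTER_CUBIC))
```

```text
(380, 142) [932. 103.  50.]
(408, 153) [926. -26.  75.]
(395, 165) [898.  -5.  28.]
(205, 88) [630. 878.  51.]
(215, 70) [ 773. 1084.   33.]
(628, 370) [ 738. -739.   48.]
(480, 340) [ 580. -534.   34.]
(405, 360) [ 426. -470.   37.]
```

View pics/s0d.png

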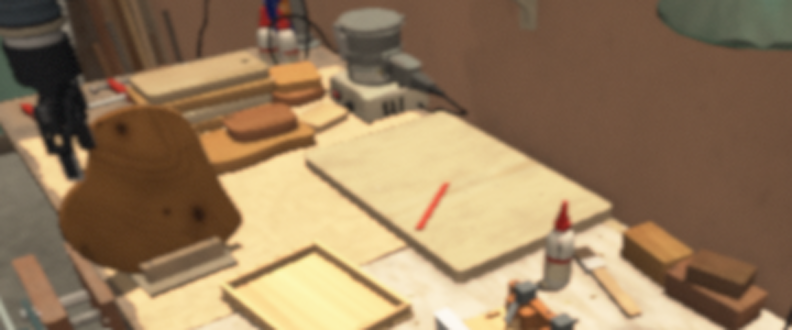

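>>> send_rows --targets '[0.65, -1, -0.5, 0, -0.14, 0.65, -2, -1, 0, -0.28, 0.65, -3, -1.5, 0, -0.42, 0.65, -4, -2, 0, -0.56, 0.65, -5, -2.5, 0, -0.7, 0.65, -6, -3, 0, -0.84, 0.65, -6.7, -3.6, 0, -0.98, 0.65, -6.7, -3.6, 0, -1.12, 0.65, -6.7, -3.6, 0, -1.26, 0.65, -6.7, -3.6, 0, -1.4]'

```text
t: 45.0
position: [443.6, -60.3, 189.4]
tcp_rot: [0.0, 0.999, 0.039, 0.0]
contact_force: [0.3, 0.5, -0.2]
opening: 0.646
```

>>> send_rows --targets '[0.65, 0, 0, 0, -0.1, 0.65, 0, 0, 0, -0.174, 0.65, 0, 0, -3, -0.174, 0.65, 0, 0, -6, -0.174, 0.65, 0, 0, -6, -0.174, 0.65, 0, 0, -6, -0.174]'

```text
t: 45.6
position: [443.3, -60.0, 129.7]
tcp_rot: [-0.0, 0.999, -0.045, -0.0]
contact_force: [0.2, -0.4, 0.2]
opening: 0.65
```

Run:
```python
from h import *
s,M=pose()
c=shot('wrist','w30')
print((toworld([[-105,-87.3]])-s['position'][:2])/10)
W,m=dark(c,50,66,(380,480,-130,-30)); L=(W-s['position'])@M
print(np.nanpercentile(L[m],[2,50,98],axis=0).round(1))
```

```text
t 45.60 pos [443.3 -60.  129.7] jig [[-103.9  -87.5]] a -5.18 F [ 0.2 -0.4  0.2] open 0.650
[[-0.10421209  0.02473184]]
[[-15.9 -29.   69.8]
 [  0.9   0.2  71.1]
 [ 16.6  33.4  72.5]]
```

View pics/w30.png

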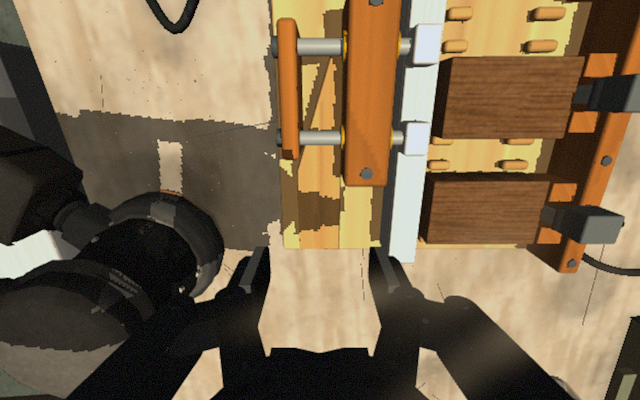

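>>> send_rows --newtons 60 --targets '[0.65, 0, 0, -3, 0, 0.65, 0, 0, -6, 0, 0.65, 0, 0, -8, 0, 0.65, 0, 0, -9, 0, 0.65, 0, 0, -9, 0, 0, 0, 0, -9, 0, 0, 0, 0, -9, 0, 0, 0, 0, -9, 0, 0, 0, 0, -9, 0, 0, 0, 0, -9, 0]'

```text
t: 46.65
position: [443.2, -59.8, 40.2]
tcp_rot: [0.0, 0.999, -0.045, 0.001]
contact_force: [-2.4, -2.2, 7.6]
opening: 0.385
```

>>> send_rows --newtons 120 --targets '[0, 0, 0, 0, 0, 0, 0, 0, 0, 0, 0, 0, 0, 0, 0]'

```text
t: 46.95
position: [443.2, -59.7, 40.2]
tcp_rot: [0.0, 0.999, -0.045, 0.001]
contact_force: [-1.9, -1.0, 7.6]
opening: 0.364
```

Run:
```python
from h import *
s,M=pose()
c=shot('wrist','w31')
```

```text
t 46.95 pos [443.2 -59.7  40.2] jig [[-104.   -87.2]] a -5.15 F [-1.9 -1.   7.6] open 0.364
```

View pics/w31.png

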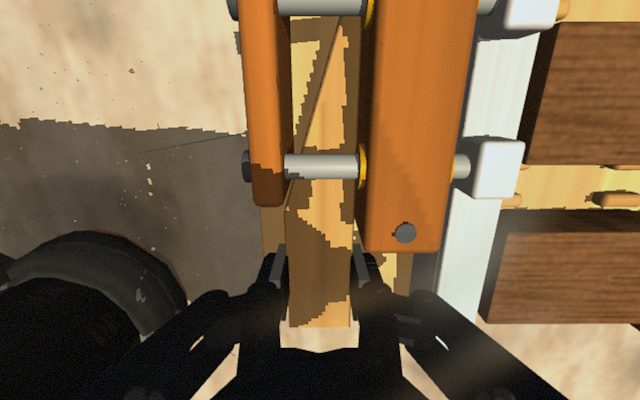

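>>> send_rows --targets '[0, -0.05, -0.5, 0.05, 0, 0, -0.1, -1, 0.1, 0, 0, -0.16, -1.7, 0.1, 0, 0, -0.24, -2.5, 0.1, 0, 0, -0.32, -3.3, 0.1, 0, 0, -0.41, -4.2, 0.1, 0, 0, -0.49, -5, 0.1, 0, 0, -0.6, -6, 0.1, 0, 0, -0.7, -7, 0.1, 0, 0, -0.8, -8, 0.1, 0]'

```text
t: 48.0
position: [433.9, -140.2, 40.1]
tcp_rot: [-0.0, 0.999, -0.045, -0.001]
contact_force: [-0.6, 0.5, -0.6]
opening: 0.364
```

Run:
```python
from h import *
s,M=pose()
c=shot('wrist','w32')
```

```text
t 48.00 pos [ 433.9 -140.2   40.1] jig [[-106.2 -168.2]] a -5.13 F [-0.6  0.5 -0.6] open 0.364
```

View pics/w32.png

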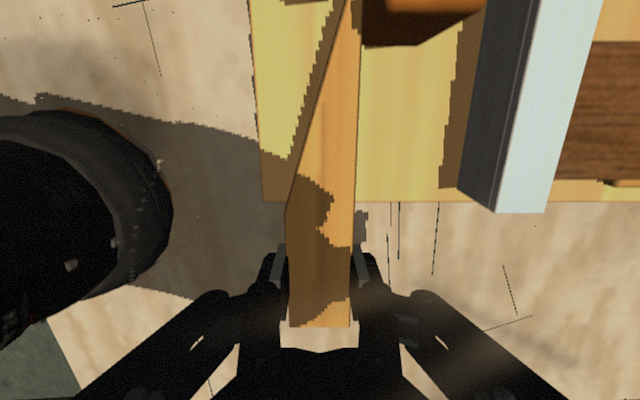

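>>> send_rows --targets '[0, -0.2, -2, 0.2, 0, 0, -0.4, -4, 1, 0, 0, -0.5, -6, 3, 0, 0, -0.3, -9, 5, 0, 0, 0, -12, 5, 0, 0, 0.6, -15, 5, 0, 0, 1.1, -17, 5, 0, 0, 1.1, -17, 5, 0, 0, 1.1, -17, 3, 0, 0, 1.1, -17, 1, 0]'

```text
t: 49.05
position: [445.3, -309.0, 49.9]
tcp_rot: [-0.0, 0.999, -0.045, -0.0]
contact_force: [-0.4, -0.4, -1.0]
opening: 0.364
```

Run:
```python
from h import *
s,M=pose()
c=shot('wrist','w33')
```

```text
t 49.05 pos [ 445.3 -309.    49.9] jig [[ -79.8 -335.4]] a -5.15 F [-0.4 -0.4 -1. ] open 0.364
```

View pics/w33.png

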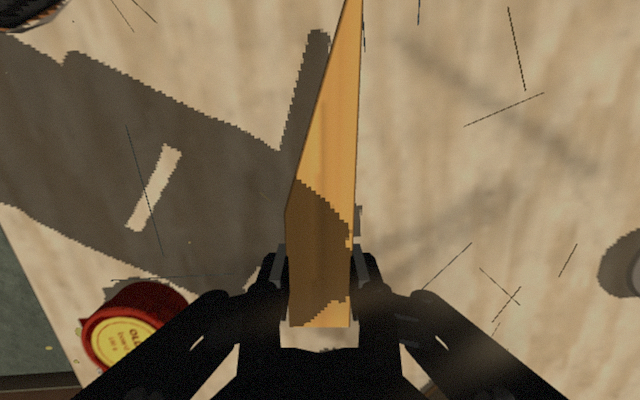

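>>> send_rows --targets '[0, 0, 0, -2, 0, 0, 0, 0, -3.3, 0, 0, 0, 0, -3.8, 0, 0, 0, 0, -4, 0, 0, 0, 0, -4, 0, 0.5, 0, 0, -4, 0, 0.6, 0, 0, -4, 0, 0.6, 0, 0, -4, 0, 0.6, 0, 0, -4, 0]'

```text
t: 50.0
position: [445.7, -309.6, 10.5]
tcp_rot: [0.0, 0.999, -0.045, 0.0]
contact_force: [-0.2, -0.1, 0.5]
opening: 0.601
```

>>> send_rows --targets '[0.6, 0, 0, 1, 0, 0.6, 0, 0, 4, 0, 0.6, 0, 0, 8, 0, 0.6, 0, 0, 13, 0, 0.6, 0, 0, 18, 0, 0.6, 0, 0, 22, 0, 0.6, 0, 5, 24, 0, 0.6, 0, 10, 24, 0, 0.6, 0, 15, 24, 0, 0.6, 0, 15, 24, 0]'

```text
t: 51.0
position: [445.1, -155.4, 251.3]
tcp_rot: [-0.0, 0.999, -0.043, 0.0]
contact_force: [0.3, -0.2, 0.1]
opening: 0.597
```

Run:
```python
from h import *
s,M=pose()
c=shot('wrist','w34')
rects(c,22,34,(380,520,-380,-150),28)
c=shot('side','d3'); save('d3c',cv2.resize(c['img'][130:330,190:390],None,fx=3,fy=3,interpolation=cv2.INTER_CUBIC))
```

```text
t 51.00 pos [ 445.1 -155.4  251.3] jig [[ -93.7 -182.4]] a -4.96 F [ 0.3 -0.2  0.1] open 0.597
ctr 450.6 -263.6 size 158 x 33 ang 84.9 deg (long axis) px [331. 242.]
```

View pics/w34.png

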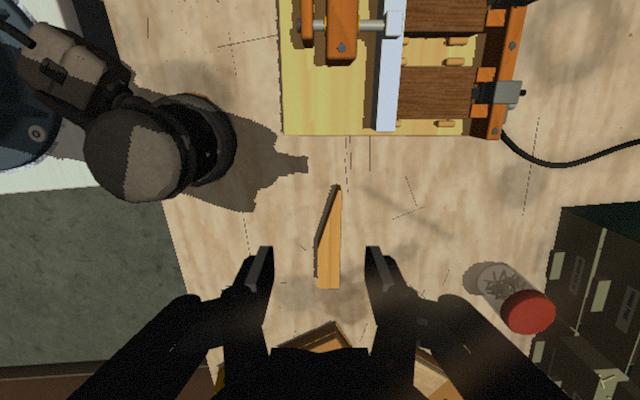

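View pics/d3c.png

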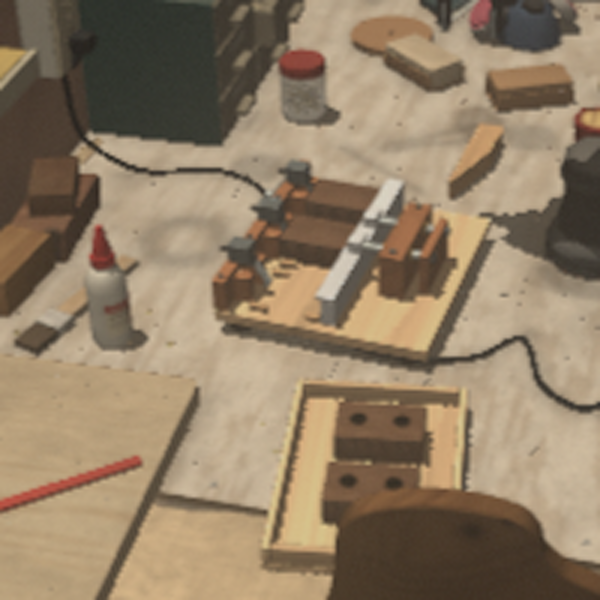

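Run:
```python
from h import *
c=load('w34'); rects(c,64,74,(440,560,-200,200),69,60); 
for p in [(527.5,-64.7),(534.6,19.5),(511,-62.1)]: print('before',tojig([p]).round(1))
W,m=dark(c,64,74,(440,560,-120,-20)); print('bar now jig x',np.percentile(tojig(W[m])[:,0],[5,50,95]).round(1))
c=load('w1'); W,m=dark(c,64,74,(440,560,-120,-20)); print('bar at start',np.percentile(tojig(W[m])[:,0],[5,50,95]).round(1))
c=shot('scene','s4'); save('s4c',cv2.resize(c['img'][130:400,200:500],None,fx=2.2,fy=2.2,interpolation=cv2.INTER_CUBIC))
a,b=load('scene0'),c
for n,box,z in [('tin',(255,365,-440,-330),(30,42)),('jar',(660,770,-430,-320),(78,95)),('glue',(740,830,130,220),(60,130))]:
    print(n,[np.median((lambda W,m:W[m])(*dark(k,z[0],z[1],box)),0).round(1) for k in (a,b)])
```

```text
ctr 528.2 -61.8 size 94 x 22 ang 84.8 deg (long axis) px [388.  81.]
ctr 534.9 11.0 size 22 x 9 ang -2.4 deg (long axis) px [394.   5.]
before [[-19.7 -84.7]]
before [[-20.1  -0.2]]
before [[-36.3 -83.6]]
bar now jig x [-29.5 -19.3  -9. ]
bar at start [-29.6 -19.7  -9.2]
tin [array([ 298.1, -382. ,   35.2]), array([ 298.7, -381.9,   35.1])]
jar [array([ 710.9, -373.3,   85.9]), array([ 710.5, -372.9,   85.8])]
glue [array([777.8, 172.1,  88.5]), array([791.4, 171.8, 111.1])]
```

View pics/s4c.png

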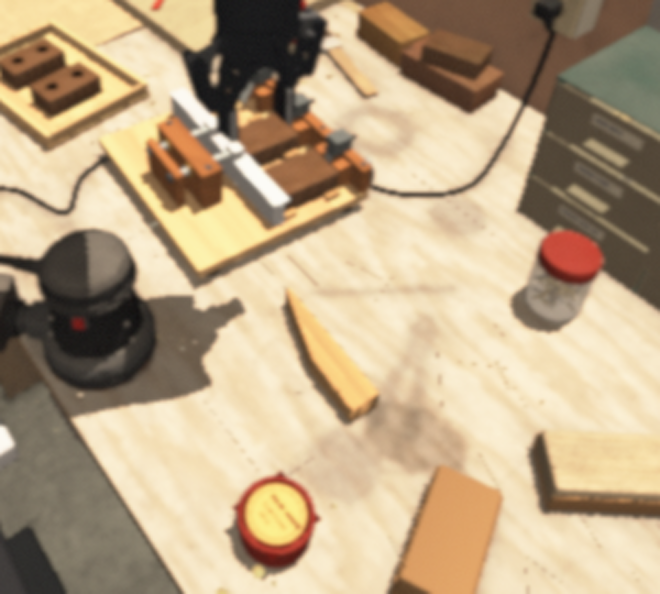

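```bash
python3 -c "
from cell import hand_in
print(hand_in())"
```

```text
the job is handed in; nothing more can be done
None
```

The job is done and handed in at about 51 s. There were two bored blocks and two plain blocks, and both kinds were dealt with.

**What I did:**
1. I drove the wedge about 82 mm past the mouth of the gap, by my measurement. It held the bar open by itself.
2. I laid both bored blocks flat in the tray.
3. I pushed one plain block back into the middle lane and one into the right lane. Each stopped hard against its stops, with 18 N and 11 N of push. The left lane is empty.
4. I drew the wedge out, so the bar shut over the blocks, and laid it flat on the bench about 60 mm clear of the jig.

**Last checks:**
- **Bar:** it is back within 0.4 mm of its shut-on-blocks position at the start.
- **Plain blocks:** the pictures show both up against their stops. I had no direct reading of the switch levers.
- **Tray and wedge:** both bored blocks measured flat in the tray after I placed them. The wedge lies flat on the bench.
- **Tin and jar:** both are within 1 mm of where they started.
- **Glue bottle:** the arm partly hid it in the last scene picture, so that comparison (a 14 mm difference) is not valid. The side camera shows it upright and apparently where it stood.

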